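Test a roll core on the bench plug gauge and sort it

ROBOT

A 6-joint arm with a two-finger parallel gripper is mounted at the origin on the work surface. World frame = base frame: x ahead of the robot, y to its left, z up, the work surface at z = 0. Lengths are in m, angles in degrees, forces in N, time in s.
With the tool pointing down it reaches from about 0.4 to 0.825 m from the base axis. Payload 7 kg.
Tool frame: the origin (TCP) lies on the centre line of the jaws, within the pads' length; the fingertips stand 17 mm ahead of it and the grasp point (between the pads) lies 2 mm behind it; y points along the fingers, z is the direction in which the jaws open and shut, and the axes are right-handed (so a half turn about y gives the same grasp; the last joint's range is limited). The gripper opens to 88 mm and grips with 3 to 60 N. Pads are 19 mm wide; open, the fingers measure 130 mm over their backs; the gripper's body (78 mm by 193 mm) begins 47 mm behind the grasp point.
Start: joints at [-51.847, 20.546, 0.682, 0, -70.136, -16.507], TCP at [0.249, -0.627, 0.244] pointing down, gripper open.
Joint ranges: [-176.03, 176.03], [-82.01, 121.73], [-58.28, 71.71], [-173.87, 95.51], [-174.79, -0.11], [-173.66, 173.66]. Speed limits (degrees/s): [136.94, 136.94, 172.46, 180, 180, 180].

INTERFACE

Orientations are given as [roll, pitch, yaw] about the fixed x, y, z axes, in that order (R = Rz(yaw) Ry(pitch) Rx(roll)).
In Python, from plant import r, capture, camera_info gives the robot as it stands. The module is installed in compiled form; this text tells all that it offers.
- The arm moves only by the tool apply_moves, never from a script. Its argument "deltas" is a list of rows, each an object of numbers: "tx", "ty", "tz": the shift along the tool's x, y, z in m; "turn": the turn about the tool's y in rad; "gripper": the finger opening in m, from 0 to 0.0876. A call has 1 to 5 rows; each row is the pose to reach, as a shift and turn from the pose commanded when the call began, along the tool's axes at that moment; what a row does not reach only later rows make up. A row lasts 1/10 s, in which the tool goes at most 50 mm and 8.59 degrees, less where a joint would pass 70% of its speed; a pose out of reach is approached as far as the arm can. A call with a gripper value outside its range is refused whole. The fingers move at their own pace and stop on an object; "newtons" is the grip in N (left out, the last holds). Time passes only in rows, so rows that repeat a pose let the fingers close. It gives the time, the measured TCP pose, the force and the opening at its end, in the units of the state.
- r.get_state(): the state, without advancing time (a new reading comes with each control period).
- capture(name): name is "scene" or "top" or "wrist"; returns (picture, depth): 400x640x3 uint8, red, green, blue; 400x640 float32, m along the optical axis (not along the pixel's ray), 0 where there is no reading.
- camera_info(name): a dict with "K" (3x3 intrinsics, pixels), "k1" (the pictures are not rectified: a ray, as slopes to the right and down, at radius r is drawn at 1 + k1 r^2 times it, then the intrinsics apply), "eye" and "orientation" of the camera in the world; the wrist camera has in their place "tool_from_camera" (4x4, takes a point from camera to tool coordinates, whose origin is the TCP and whose axes are the tool frame's). Camera axes: x right, y up, looking along -z (the intrinsics and any distortion apply to the point x, -y, -z); pixel columns grow to the right and rows downward; lengths in m; the calibration is good to about 2 mm. A picture is of the moment at which its call begins: read the wrist's pose just before it. camera_info takes no time and is no camera call.
- r.close_job(): hands the job in, once; it reports no verdict.
The state is a dict: "time_s": time; "joints": joint angles; "qd": joint speeds; "joint_torque": joint torques, N m; "tcp_pos": TCP position; "eef_rot": TCP orientation; "contact_force": force on the tool from outside, world axes, zero at the start; "moment": the same for the moment, N m; "gripper_width": finger opening in m.
Only numpy, scipy, OpenCV 4.12 (cv2) and the standard library are available. Lean on these libraries where they do the work, as an engineer would, in place of code of your own. Each camera call takes 0.05 s, during which the arm holds its last target.

TASK

Take the roll core that stands on the round rubber pad, lay it down on the gauge's two support rods in front of the pin, and let go of it. Then take hold of it again from above and slide it along the rods onto the gauge pin, gently, as far as it goes: if it comes fully home against the flange it has passed, if it stops about half-way it has failed. Draw it back off the pin and lay it flat, along the ribs, in the blue tray if it passed or in the red tray if it failed, leaving the waiting cores and everything else on the bench where they are.

Things in the scene. Friction and masses are not known exactly. Their poses are not given: they have to be found in the camera images.
- core_a_mid (a point): one of four roll cores, rigid white plastic tubes alike outside: 90 mm long, 42 mm in diameter, bore 30 mm, about 90 g. Some have a hidden ridge half-way along the bore; only the pin shows which. One, drawn by chance, stands on end on the rubber pad and is to be tested; the other three wait on the square plate. Point at its centre, 45 mm from either end; z along the bore
- core_b_mid (a point): one of four roll cores, rigid white plastic tubes alike outside: 90 mm long, 42 mm in diameter, bore 30 mm, about 90 g. Some have a hidden ridge half-way along the bore; only the pin shows which. One, drawn by chance, stands on end on the rubber pad and is to be tested; the other three wait on the square plate. Point at its centre, 45 mm from either end; z along the bore
- core_c_mid (a point): one of four roll cores, rigid white plastic tubes alike outside: 90 mm long, 42 mm in diameter, bore 30 mm, about 90 g. Some have a hidden ridge half-way along the bore; only the pin shows which. One, drawn by chance, stands on end on the rubber pad and is to be tested; the other three wait on the square plate. Point at its centre, 45 mm from either end; z along the bore
- core_d_mid (a point): one of four roll cores, rigid white plastic tubes alike outside: 90 mm long, 42 mm in diameter, bore 30 mm, about 90 g. Some have a hidden ridge half-way along the bore; only the pin shows which. One, drawn by chance, stands on end on the rubber pad and is to be tested; the other three wait on the square plate. Point at its centre, 45 mm from either end; z along the bore
- pad_top (a point): round black rubber pad, 80 mm across and 3 mm thick, fixed on the bench; the core to test stands on it, near its middle. Point at the centre of its top
- pin_tip (a point): tip of the gauge's level steel pin, on its axis, 75 mm above the bench. y points along the pin from tip to flange, z up. The pin is 80 mm long, 24 mm thick, with a tapered nose (12 mm thick at the tip, full size 7 mm on). On this frame a passing core comes home with its centre at y = +35 mm (centre on the axis); a failing one stops hard with its centre near y = 0
- over_rods (a point): point on the pin's axis where a core's centre lies when laid midway on the free length of the two rods (80 mm before the pin's tip; axes as at pin_tip, y along the rods to the pin). A core laid along y on the rods is in line with the pin and can be slid straight on. Clear of the pin, its centre may be 40 mm back to 30 mm forward of here. The steel rods are 10 mm thick, together 36 mm wide, tops 17 mm below here
- flange (a point): centre of the flange face that stops a good core: steel disc 46 mm across at the root of the pin, 80 mm beyond the tip. Behind it (10 to 60 mm on) is the grey headstock, 66 mm wide, its top 26 mm above the pin's axis
- gauge: bench plug gauge, fixed: base plate 90 mm wide (x), 300 mm long (y), 12 mm thick, carrying headstock and pin at the +y end, two rods along it, and a low bracket 36 mm wide under the rods' open end (lower than the rods). Between rods and base plate is free space, 35 mm high. Origin under the plate's centre
- tray_blue_in (a point): blue tray for passed cores: open tray, 160 x 200 mm outside (long side along its y), walls 4 mm thick and 42 mm high. Point at the centre of its inner floor, 4 mm above the bench; z up. Ribs 4 mm high and 5 mm wide run along y, 26 mm apart, at x = -65, -39, -13, 13, 39 and 65 mm; a core laid along y sinks between two of them, its centre then 22 mm above the floor
- tray_red_in (a point): red tray for failed cores: open tray, 160 x 200 mm outside (long side along its y), walls 4 mm thick and 42 mm high. Point at the centre of its inner floor, 4 mm above the bench; z up. Ribs 4 mm high and 5 mm wide run along y, 26 mm apart, at x = -65, -39, -13, 13, 39 and 65 mm; a core laid along y sinks between two of them, its centre then 22 mm above the floor. The two trays stand left and right by chance
- row: square aluminium plate, 130 x 130 x 3 mm, on which the three waiting cores stand, 60 mm apart; fixed. Origin under its centre
- pack_a: banded pack of purple printed cards, 130 x 100 x 45 mm; bystander. Origin under its centre
- caliper: digital caliper lying flat, 160 mm long; bystander. Origin under its centre
- band_roll: white ring, 64 mm across, 8 mm high; bystander. Origin under its centre
- marker: white and purple marker pen, 110 mm long; bystander. Origin under its centre
Mind the look-alikes: they are no part of the job. Leave any orange or purple look-alike of the part that bears core_b_mid alone.

How it is judged:
By the outcome, as a careful person would: the job done as asked, in the order asked, and still so for the second after the job is handed in, with the robot touching nothing.
It also fails if it takes over 56 s, if anything falls off the work surface, if the arm or the gripper's body presses on something with over 40 N, if the wrist force passes 120 N, or if a joint passes its speed limit or range.

## Working session

There is one attempt and no reset: what is moved stays moved. The work goes in short steps, Python scripts to look and compute and a tool call to move; the robot and the scene stay as the last step left them, time stands still between calls to the robot, and variables do not carry over. Pictures are saved under pics/ and viewed, and the job is handed in when it is done.

Besides the shell and the picture viewer there is one more tool, called after "Emit:" as name([rows], argument=value, ...), one row to a line, values as JSON. apply_moves: Moves the arm, as the interface text tells. Its arguments: {"type":"object","properties":{"deltas":{"type":"array","items":{"type":"object","properties":{"tx":{"type":"number"},"ty":{"type":"number"},"tz":{"type":"number"},"turn":{"type":"number"},"gripper":{"type":"number"}}}},"newtons":{"type":"number"}},"required":["deltas"]}

```bash
mkdir -p pics; ls; python3 - <<'E'
from plant import r,capture,camera_info
import cv2,numpy as np
print(r.get_state())
for n in("scene","top","wrist"):
    i=camera_info(n);print(n,i)
    p,d=capture(n);cv2.imwrite(f"pics/{n}0.png",p[:,:,::-1]);np.save(f"{n}0.npy",d)
E
```

```text
pics
{'time_s': 0.0, 'joints': array([-5.18439706e+01,  2.05914927e+01,  6.32171321e-01, -1.80323122e-02,
       -7.01337776e+01, -1.65079886e+01]), 'qd': array([-0.02494129,  0.05840634,  0.0829339 , -0.05131668,  0.0410094 ,
        0.07248713]), 'joint_torque': array([ 1.71690886e-04, -5.82726896e+01,  2.93071944e+01,  6.99730530e+00,
        7.13380767e-03, -1.41948622e-04]), 'tcp_pos': array([ 0.24881945, -0.62697381,  0.24261639]), 'eef_rot': array([-8.99059216e+01,  1.02036634e-02,  2.16419075e+01]), 'contact_force': array([-0.4678076 , -0.24467482, -0.31171327]), 'moment': array([0.00147795, 0.01246328, 0.00781023]), 'gripper_width': 0.08739009210225528}
scene {'K': array([[425.81463881,   0.        , 321.58951703],
       [  0.        , 425.81463881, 199.0271056 ],
       [  0.        ,   0.        ,   1.        ]]), 'k1': -0.10080591732262625, 'eye': array([ 1.17377054, -0.20340635,  0.95403222]), 'orientation': array([35.97209591, -0.10509005, 70.62626531])}
top {'K': array([[508.86180236,   0.        , 323.2078804 ],
       [  0.        , 508.86180236, 196.06646185],
       [  0.        ,   0.        ,   1.        ]]), 'k1': -0.051376794754560993, 'eye': array([0.30467094, 0.02053649, 1.5231812 ]), 'orientation': array([ 10.96511949,   0.10124249, -88.95970367])}
wrist {'K': array([[326.73961395,   0.        , 320.44611697],
       [  0.        , 326.73961395, 196.49097706],
       [  0.        ,   0.        ,   1.        ]]), 'k1': -0.042912712328484565, 'tool_from_camera': array([[-5.79006230e-05, -9.57843520e-01, -2.87290423e-01,
        -7.60796556e-02],
       [-8.95056703e-04,  2.87290358e-01, -9.57843123e-01,
        -1.41378578e-01],
       [ 9.99999598e-01,  2.01681505e-04, -8.73958554e-04,
         8.61983913e-04],
       [ 0.00000000e+00,  0.00000000e+00,  0.00000000e+00,
         1.00000000e+00]])}
```

View pics/scene0.png

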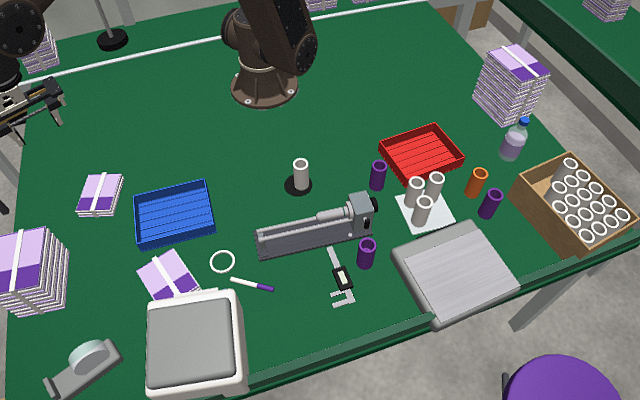

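View pics/top0.png

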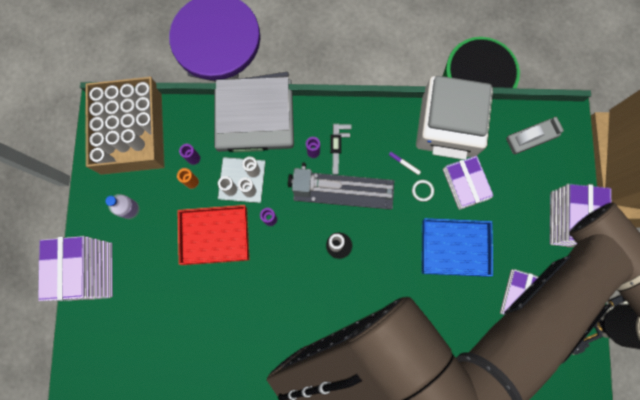

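View pics/wrist0.png

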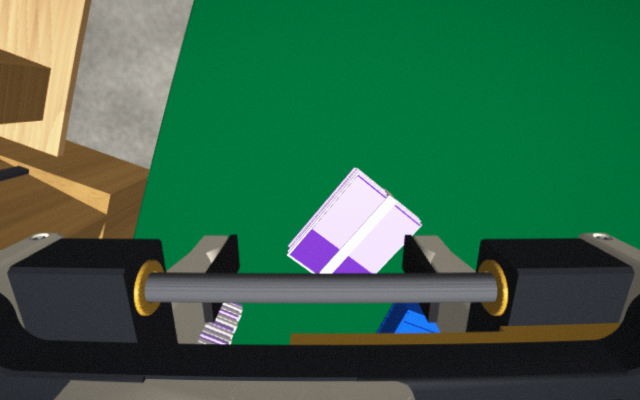

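The core I want is the white one on the black pad: scene (300,170), top (337,242). These could be mistaken for it:
- **Waiting cores:** three white ones at top (250,165), (225,185) and (246,186).
- **Look-alikes:** purple at top (268,215), (313,145) and (188,152), and orange at (185,176).
- **Boxed cores:** top (110,115).

The blue tray is at top (457,247), the red tray at (212,235), and the gauge runs from (300,180) to (393,192).

```bash
cat > h.py <<'E'
import numpy as np,cv2
from scipy.spatial.transform import Rotation as R
from plant import r,capture,camera_info
def cam(n,st=None):
    i=camera_info(n)
    if n=="wrist":
        st=st or r.get_state()
        T=np.eye(4);T[:3,:3]=R.from_euler('xyz',st['eef_rot'],degrees=True).as_matrix();T[:3,3]=st['tcp_pos']
        M=T@i['tool_from_camera'];return i,M[:3,:3],M[:3,3]
    return i,R.from_euler('xyz',i['orientation'],degrees=True).as_matrix(),np.array(i['eye'])
def slopes(i,px):
    K=i['K'];d=(np.atleast_2d(px).astype(float)-K[:2,2])/[K[0,0],K[1,1]];s=d.copy()
    for _ in range(20): s=d/(1+i['k1']*(s**2).sum(1,keepdims=True))
    return s
def rays(c,px):
    i,Rm,e=c;s=slopes(i,px);return np.c_[s[:,0],-s[:,1],-np.ones(len(s))]@Rm.T
def onz(c,px,z):
    d=rays(c,px);e=c[2];return e+d*((z-e[2])/d[:,2:])
def cloud(c,depth):
    v,u=np.mgrid[:400,:640];px=np.c_[u.ravel(),v.ravel()]
    P=c[2]+rays(c,px)*depth.reshape(-1,1);P[depth.ravel()==0]=np.nan
    return P.reshape(400,640,3)
def proj(c,P):
    i,Rm,e=c;q=(np.atleast_2d(P)-e)@Rm;s=np.c_[q[:,0]/-q[:,2],-q[:,1]/-q[:,2]]
    s=s*(1+i['k1']*(s**2).sum(1,keepdims=True));K=i['K'];return s*[K[0,0],K[1,1]]+K[:2,2]
E
python3 - <<'E'
from h import *
for n in("top","scene"):
    c=cam(n);P=cloud(c,np.load(n+"0.npy"));im=cv2.imread(f"pics/{n}0.png");hsv=cv2.cvtColor(im,cv2.COLOR_BGR2HSV)
    near=lambda m,u,v,w:m&(abs(np.mgrid[:400,:640][1]-u)<w)&(abs(np.mgrid[:400,:640][0]-v)<w)
    u,v=((337,242) if n=="top" else (300,170))
    # core top ring
    m=near((P[:,:,2]>.085)&(P[:,:,2]<.105),u,v,25);
    ys,xs=np.nonzero(m);print(n,"core",len(xs),[onz(c,[[xs.min(),ys.min()],[xs.max(),ys.max()]],.093)],np.nanmedian(P[m],0),P[m].min(0),P[m].max(0))
    pm=near(hsv[:,:,2]<60,u,v+(14 if n=="scene" else 0),28);ys,xs=np.nonzero(pm);q=onz(c,np.c_[xs,ys],.003);print("pad",len(xs),q.min(0),q.max(0))
    for nm,lo,hi in(("blue",(105,120,40),(125,255,255)),("red",(0,150,60),(6,255,255))):
        mk=cv2.inRange(hsv,lo,hi);cs,_=cv2.findContours(mk,0,2);k=max(cs,key=cv2.contourArea)
        t=np.zeros((400,640),np.uint8);cv2.drawContours(t,[k],-1,1,-1);mm=t>0
        rim=mm&(abs(P[:,:,2]-.042)<.006);print(nm,cv2.minAreaRect((P[rim][:,:2]*1000).astype(np.float32)),rim.sum(), "floor z",np.nanpercentile(P[mm][:,2],20))
E
python3 - <<'E'
import cv2
t=cv2.imread('pics/top0.png');cv2.imwrite('pics/crop_t.png',cv2.resize(t[110:280,200:410],None,fx=3.8,fy=3.5,interpolation=2))
t=cv2.imread('pics/scene0.png');cv2.imwrite('pics/crop_s.png',cv2.resize(t[140:275,240:440],None,fx=4,fy=4,interpolation=2))
E
```

```text
top core 84 [array([[ 0.47012969,  0.00689939,  0.093     ],
       [ 0.43410627, -0.03018705,  0.093     ]])] [ 0.45190125 -0.01164609  0.09267031] [ 0.43356559 -0.03009622  0.08541484] [0.47074698 0.00668427 0.10146105]
pad 276 [ 0.41499428 -0.05726378  0.003     ] [0.48720959 0.01752163 0.003     ]
blue ((448.315185546875, -367.4925537109375), (203.20245361328125, 159.3615264892578), 88.22537231445312) 315 floor z 0.003421013774432424
red ((472.0128173828125, 352.61614990234375), (158.2938232421875, 201.84710693359375), 5.407586574554443) 352 floor z 0.0027131936978914695
scene core 110 [array([[ 0.4341023 , -0.02300405,  0.093     ],
       [ 0.48955449, -0.00166008,  0.093     ]])] [ 0.46000208 -0.01129803  0.09098388] [ 0.43586722 -0.03111859  0.08500742] [0.47770244 0.00933126 0.09593927]
pad 268 [ 0.41341564 -0.05825569  0.003     ] [0.49213875 0.01979855 0.003     ]
blue ((449.9835510253906, -366.49810791015625), (201.4886932373047, 165.33201599121094), 87.94995880126953) 524 floor z 0.003996084743649964
red ((474.46905517578125, 354.9902648925781), (164.1581268310547, 204.3692626953125), 5.377371311187744) 395 floor z 0.003313184674246683
```

View pics/crop_t.png

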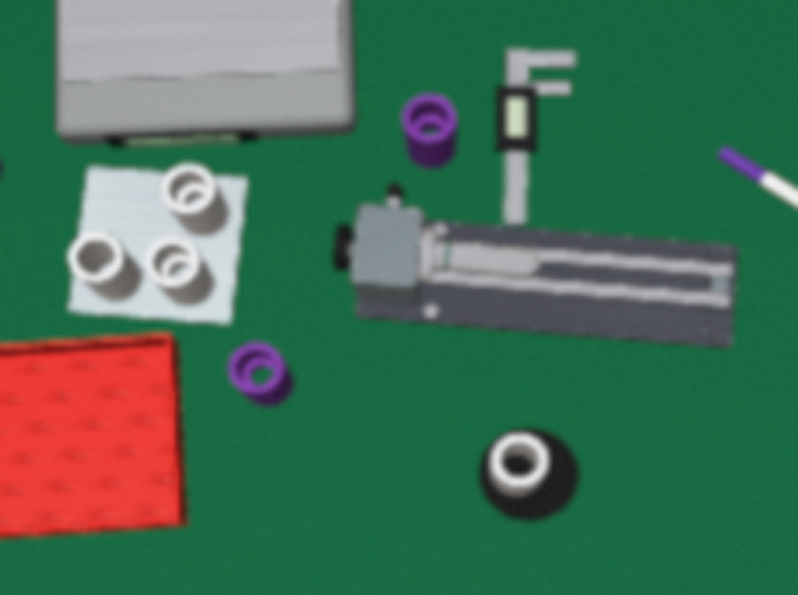

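View pics/crop_s.png

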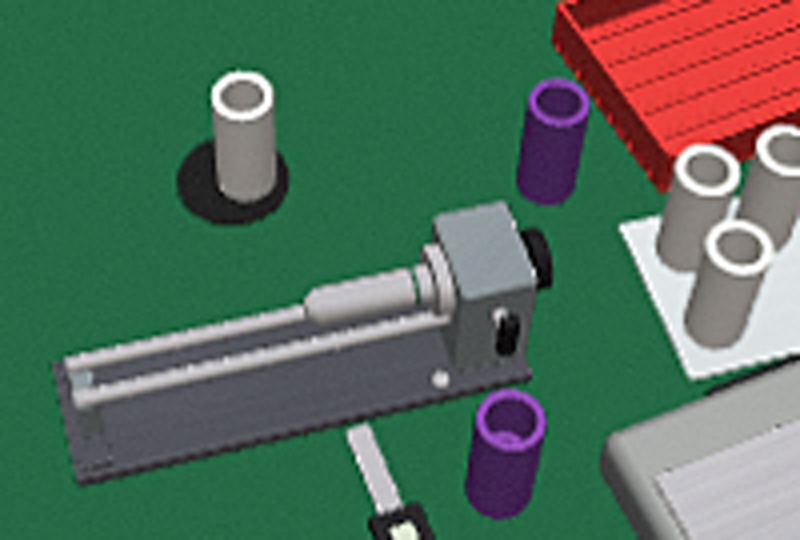

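The close crops confirm it: a white core stands alone on the black pad at about (0.453, -0.012), and the purple tube is well to its left. Next I'll measure the gauge.

```bash
python3 - <<'E'
from h import *
for n,box in(("top",(285,160,405,215)),("scene",(245,185,385,265))):
    c=cam(n);P=cloud(c,np.load(n+"0.npy"));a,b,e,f=box
    im=cv2.imread(f"pics/{n}0.png");S=np.zeros((400,640),bool);S[b:f,a:e]=1
    g=cv2.cvtColor(im,cv2.COLOR_BGR2HSV)
    base=S&(abs(P[:,:,2]-.012)<.005)&(g[:,:,1]<90);print(n,"base",base.sum(),cv2.minAreaRect((P[base][:,:2]*1000).astype(np.float32)))
    hs=S&(P[:,:,2]>.094)&(P[:,:,2]<.108);q=P[hs];print("head",hs.sum(),cv2.minAreaRect((q[:,:2]*1000).astype(np.float32)))
    rd=S&(abs(P[:,:,2]-.056)<.004)&(g[:,:,2]>120);q=P[rd];print("rods",rd.sum(),cv2.minAreaRect((q[:,:2]*1000).astype(np.float32)),cv2.fitLine((q[:,:2]*1000).astype(np.float32),2,0,.01,.01).ravel())
    pn=S&(abs(P[:,:,2]-.084)<.005);q=P[pn];print("pin",pn.sum(),q.min(0),q.max(0),cv2.fitLine((q[:,:2]*1000).astype(np.float32),2,0,.01,.01).ravel())
E
```

```text
top base 1437 ((638.6437377929688, -50.36875915527344), (150.70208740234375, 335.12689208984375), 0.11029130220413208)
head 434 ((617.9278564453125, 79.37474822998047), (99.28761291503906, 82.60713195800781), 46.7872200012207)
rods 314 ((614.987548828125, -59.41736602783203), (228.63458251953125, 36.517581939697266), 85.69851684570312) [ 2.4017604e-02  9.9971151e-01  6.1138116e+02 -7.3389450e+01]
pin 212 [ 0.59188712 -0.02293653  0.07904838] [0.67952274 0.13080761 0.08899989] [6.0567793e-02 9.9816406e-01 6.2021075e+02 3.4015057e+01]
scene base 2175 ((588.9027709960938, -19.451736450195312), (309.3026123046875, 240.38304138183594), 68.09351348876953)
head 501 ((675.2421264648438, 95.70834350585938), (159.8564453125, 71.95917510986328), 4.015976905822754)
rods 500 ((619.6312866210938, -52.273536682128906), (240.1519775390625, 36.42319869995117), 85.21240234375) [ 1.4634275e-01  9.8923397e-01  6.2025574e+02 -7.7682617e+01]
pin 424 [ 0.60346363 -0.02276223  0.07903418] [0.76268896 0.13149182 0.0889669 ] [8.4256029e-01 5.3860199e-01 6.5689734e+02 4.5566902e+01]
```

Emit:
apply_moves([
  {"tx": 0.416,"tz": 0.496},
  {"tx": 0.416,"tz": 0.496},
  {"tx": 0.416,"tz": 0.496},
  {"tx": 0.416,"tz": 0.496},
  {"tx": 0.416,"tz": 0.496},
])

```text
invalid input at $.deltas[0]: expected keys tx, ty, tz, turn, gripper
```

Emit:
apply_moves([
  {"tx": 0.416,"ty": 0,"tz": 0.496,"turn": 0,"gripper": 0.087},
  {"tx": 0.416,"ty": 0,"tz": 0.496,"turn": 0,"gripper": 0.087},
  {"tx": 0.416,"ty": 0,"tz": 0.496,"turn": 0,"gripper": 0.087},
  {"tx": 0.416,"ty": 0,"tz": 0.496,"turn": 0,"gripper": 0.087},
  {"tx": 0.416,"ty": 0,"tz": 0.496,"turn": 0,"gripper": 0.087},
])

```text
time_s: 0.65
tcp_pos: [0.3277, -0.3882, 0.2433]
eef_rot: [-90.0, 0.0, 21.6]
contact_force: [1.2, 0.5, 0.5]
gripper_width: 0.0868
```

Emit:
apply_moves([
  {"tx": 0.255,"ty": 0,"tz": 0.303,"turn": -1.115,"gripper": 0.087},
  {"tx": 0.255,"ty": 0,"tz": 0.303,"turn": -1.115,"gripper": 0.087},
  {"tx": 0.255,"ty": 0,"tz": 0.303,"turn": -1.115,"gripper": 0.087},
  {"tx": 0.255,"ty": 0,"tz": 0.303,"turn": -1.115,"gripper": 0.087},
  {"tx": 0.255,"ty": 0,"tz": 0.303,"turn": -1.115,"gripper": 0.087},
])

```text
time_s: 1.15
tcp_pos: [0.4067, -0.151, 0.2438]
eef_rot: [-90.0, -0.0, 65.0]
contact_force: [1.7, 0.1, 0.4]
gripper_width: 0.0868
```

Emit:
apply_moves([
  {"tx": 0.145,"ty": 0,"tz": 0.017,"turn": -0.36,"gripper": 0.087},
  {"tx": 0.145,"ty": 0,"tz": 0.017,"turn": -0.36,"gripper": 0.087},
  {"tx": 0.145,"ty": 0,"tz": 0.017,"turn": -0.36,"gripper": 0.087},
  {"tx": 0.145,"ty": 0,"tz": 0.017,"turn": -0.36,"gripper": 0.087},
])

```text
time_s: 1.55
tcp_pos: [0.455, -0.0105, 0.2436]
eef_rot: [-90.0, -0.0, 85.6]
contact_force: [-0.4, -1.0, -0.3]
gripper_width: 0.0871
```

```bash
python3 - <<'E'
from h import *
st=r.get_state();c=cam("wrist",st);p,d=capture("wrist");print(st['tcp_pos'],st['eef_rot'],st['joints'])
cv2.imwrite("pics/w1.png",p[:,:,::-1]);np.save("w1.npy",d)
P=cloud(c,d)
m=(P[:,:,2]>.088)&(P[:,:,2]<.1)&(abs(P[:,:,0]-.453)<.04)&(abs(P[:,:,1]+.012)<.04)
q=P[m];print(m.sum(),q.min(0),q.max(0),cv2.minEnclosingCircle((q[:,:2]*1000).astype(np.float32)))
ys,xs=np.nonzero(m);z=onz(c,np.c_[xs,ys],.093);print(cv2.minEnclosingCircle((z[:,:2]*1000).astype(np.float32)),xs.mean(),ys.mean())
E
```

```text
[ 0.4549902  -0.01046997  0.2435671 ] [-9.00419959e+01 -2.57674011e-02  8.56425145e+01] [ 2.36043718e+01 -7.45788043e-01 -2.57191954e+01 -3.38590444e-03
 -6.49774174e+01 -2.79604360e+01]
794 [ 0.43607143 -0.02846301  0.08808183] [0.47660819 0.01214718 0.09509305] ((456.2469482421875, -8.043131828308105), 20.829879760742188)
((456.25726318359375, -8.47330093383789), 20.90033721923828) 320.4949622166247 186.0302267002519
```

View pics/w1.png

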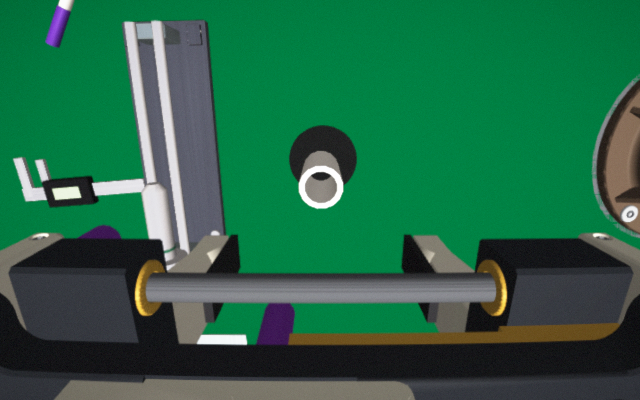

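The wrist view shows the core at (320,186) on the pad between the jaws, with the gauge rods at (145,100)–(165,200) and their open end at the top of the picture.

```bash
python3 - <<'E'
from h import *
class S(dict):pass
st=dict(tcp_pos=np.array([0.4549902,-0.01046997,0.2435671]),eef_rot=[-90.042,-.0258,85.6425])
c=cam("wrist",st);d=np.load("w1.npy");P=cloud(c,d);im=cv2.imread("pics/w1.png");g=cv2.cvtColor(im,cv2.COLOR_BGR2HSV)
S=np.zeros((400,640),bool);S[20:262,120:215]=1
br=S&(g[:,:,1]<70)&(g[:,:,2]>150)
# rods: per row, bright segments with z~.053-.06
L=[];Rr=[]
for v in range(50,180,5):
    m=br[v]&(abs(P[v,:,2]-.056)<.006);xs=np.nonzero(m)[0]
    if len(xs)<6:continue
    gaps=np.nonzero(np.diff(xs)>4)[0]
    segs=np.split(xs,gaps+1)
    if len(segs)==2:
        L.append([segs[0].min(),v]);Rr.append([segs[1].max(),v])
a=onz(c,L,.053);b=onz(c,Rr,.053);mid=(a+b)/2
k=np.polyfit(mid[:,1],mid[:,0],1);print(len(L),"mid x=%.4f+%.4f*y"%(k[1],k[0]),np.degrees(np.arctan(k[0])),"width",(a-b)[:,0].mean(),"res",np.std(mid[:,0]-np.polyval(k,mid[:,1])),mid[:,1].min(),mid[:,1].max())
pn=S&(P[:,:,2]>.07)&(P[:,:,2]<.092)
q=P[pn];print("pin",pn.sum(),q.min(0),q.max(0))
for y in np.arange(q[:,1].min(),q[:,1].max(),.01):
    s=q[abs(q[:,1]-y)<.004]
    if len(s)>5:print("%.3f"%y,len(s),s[:,0].min().round(4),s[:,0].max().round(4),s[np.argmax(s[:,2])].round(4),np.polyval(k,y).round(4))
bm=S&(abs(P[:,:,2]-.012)<.004)&(g[:,:,1]<90);print("base",cv2.minAreaRect((P[bm][:,:2]*1000).astype(np.float32)))
pass
E
```

```text
26 mid x=0.6239+0.0767*y 4.384956637784016 width 0.03481015950226339 res 0.0002245029564049384 -0.14500952109420687 -0.02307284367691159
pin 1724 [ 0.60569478 -0.02077564  0.07003933] [0.63628527 0.06118344 0.08860562]
-0.021 100 0.613 0.6298 [ 0.6217 -0.0174  0.0842] 0.6223
-0.011 218 0.6096 0.6334 [ 0.6221 -0.0074  0.0879] 0.6231
-0.001 202 0.6108 0.6337 [ 0.6218 -0.0035  0.0883] 0.6238
0.009 195 0.6118 0.6344 [0.6221 0.0068 0.0883] 0.6246
0.019 193 0.6127 0.6349 [0.6241 0.0202 0.0886] 0.6254
0.029 187 0.6135 0.6354 [0.6235 0.0309 0.0886] 0.6261
0.039 87 0.6138 0.6352 [0.6186 0.0411 0.0862] 0.6269
0.049 80 0.6144 0.6209 [0.6194 0.0507 0.0869] 0.6277
0.059 130 0.6057 0.6213 [0.6083 0.06   0.0879] 0.6284
base ((618.6250610351562, -53.879852294921875), (251.08580017089844, 90.48303985595703), 85.69823455810547)
```

Emit:
apply_moves([
  {"tx": 0.002,"ty": 0.05,"tz": -0.001,"turn": 0,"gripper": 0.087},
  {"tx": 0.002,"ty": 0.1,"tz": -0.001,"turn": 0,"gripper": 0.087},
  {"tx": 0.002,"ty": 0.14,"tz": -0.001,"turn": 0,"gripper": 0.087},
  {"tx": 0.002,"ty": 0.165,"tz": -0.001,"turn": 0,"gripper": 0.087},
  {"tx": 0.002,"ty": 0.177,"tz": -0.001,"turn": 0,"gripper": 0.087},
], newtons=4)

```text
time_s: 2.1
tcp_pos: [0.4526, -0.0143, 0.0641]
eef_rot: [-89.8, 0.1, 85.1]
contact_force: [1.1, -0.0, -0.7]
gripper_width: 0.0874
```

Emit:
apply_moves([
  {"tx": 0,"ty": 0,"tz": 0,"turn": 0,"gripper": 0.087},
])

```text
time_s: 2.2
tcp_pos: [0.4529, -0.0142, 0.0648]
eef_rot: [-89.8, 0.1, 85.1]
contact_force: [0.2, -0.0, 0.7]
gripper_width: 0.0869
```

```bash
python3 - <<'E'
from h import *
st=r.get_state();c=cam("wrist",st);p,d=capture("wrist");print(st['tcp_pos'],st['eef_rot'])
cv2.imwrite("pics/w2.png",p[:,:,::-1]);P=cloud(c,d)
m=(P[:,:,2]>.086)&(P[:,:,2]<.1)&(abs(P[:,:,0]-.453)<.04)&(abs(P[:,:,1]+.012)<.04)
ys,xs=np.nonzero(m);z=onz(c,np.c_[xs,ys],.093);print(cv2.minEnclosingCircle((z[:,:2]*1000).astype(np.float32)),xs.mean(),ys.mean(),P[m].min(0),P[m].max(0))
E
```

```text
[ 0.45294348 -0.01415832  0.06480777] [-89.76795793   0.11084359  85.13514507]
((456.42767333984375, -10.799033164978027), 22.141605377197266) 314.95386533665834 301.1812136325852 [ 0.4358869  -0.02935738  0.08600204] [0.47737128 0.00728977 0.09475141]
```

View pics/w2.png

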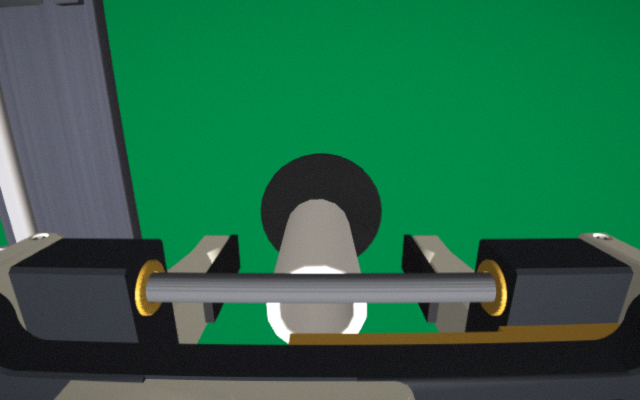

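Emit:
apply_moves([
  {"tx": 0.0045,"ty": 0,"tz": -0.003,"turn": -0.008,"gripper": 0.087},
  {"tx": 0.0045,"ty": 0,"tz": -0.003,"turn": -0.008,"gripper": 0.087},
  {"tx": 0.0045,"ty": 0,"tz": -0.003,"turn": -0.008,"gripper": 0.04},
  {"tx": 0.0045,"ty": 0,"tz": -0.003,"turn": -0.008,"gripper": 0.04},
  {"tx": 0.0045,"ty": 0,"tz": -0.003,"turn": -0.008,"gripper": 0.03},
], newtons=4)

```text
time_s: 2.75
tcp_pos: [0.4581, -0.0084, 0.0669]
eef_rot: [-90.0, -0.0, 85.7]
contact_force: [0.2, -0.5, -0.7]
gripper_width: 0.0683
```

Emit:
apply_moves([
  {"tx": 0,"ty": 0,"tz": 0,"turn": 0,"gripper": 0.03},
  {"tx": 0,"ty": 0,"tz": 0,"turn": 0,"gripper": 0.03},
], newtons=4)

```text
time_s: 2.95
tcp_pos: [0.458, -0.0085, 0.0666]
eef_rot: [-90.0, -0.0, 85.7]
contact_force: [-0.3, -0.5, 1.0]
gripper_width: 0.0524
```

Emit:
apply_moves([
  {"tx": 0,"ty": 0,"tz": 0,"turn": 0,"gripper": 0.03},
  {"tx": 0,"ty": 0,"tz": 0,"turn": 0,"gripper": 0.03},
  {"tx": 0,"ty": 0,"tz": 0,"turn": 0,"gripper": 0.03},
], newtons=4)

```text
time_s: 3.25
tcp_pos: [0.4578, -0.0086, 0.0665]
eef_rot: [-90.0, 0.0, 85.7]
contact_force: [-0.9, -0.4, 0.9]
gripper_width: 0.0421
```

```bash
python3 - <<'E'
from h import *
st=r.get_state();c=cam("wrist",st);p,d=capture("wrist");print(st['tcp_pos'],st['eef_rot'],st['contact_force'],st['gripper_width'])
cv2.imwrite("pics/w3.png",p[:,:,::-1])
import math
# arc: grip rel pivot (-.021,h), tilting toward -tool x
h=.0666+.002-.003;R0=math.hypot(.021,h);a0=math.atan2(h,.021)
for t in range(10,91,10):
    a=a0+math.radians(t)-0; # angle from far side
    x=-.021+R0*math.cos(math.pi-(math.pi-a0)+0) if 0 else None
    th=math.radians(t);px=-.021*math.cos(th)+h*math.sin(th);pz=.021*math.sin(th)+h*math.cos(th)
    print(t,"tx %.4f ty(down) %.4f"%(-(px+.021),h-pz))
E
```

```text
[ 0.45781335 -0.00855553  0.06650106] [-8.99780214e+01  8.61552386e-03  8.57013971e+01] [-0.88656532 -0.35793601  0.90225027] 0.04212617371243704
10 tx -0.0117 ty(down) -0.0027
20 tx -0.0237 ty(down) -0.0032
30 tx -0.0356 ty(down) -0.0017
40 tx -0.0471 ty(down) 0.0018
50 tx -0.0578 ty(down) 0.0073
60 tx -0.0673 ty(down) 0.0146
70 tx -0.0755 ty(down) 0.0234
80 tx -0.0820 ty(down) 0.0335
90 tx -0.0866 ty(down) 0.0446
```

View pics/w3.png

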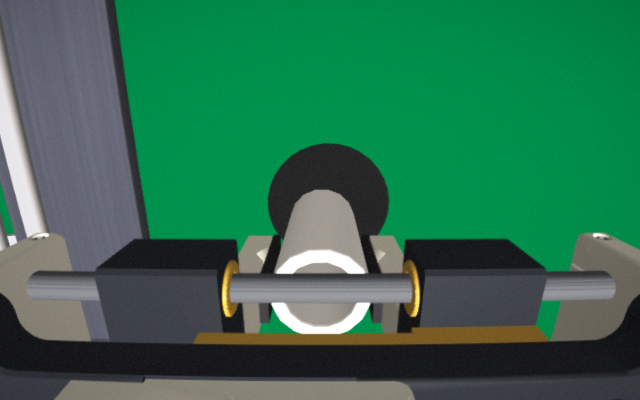

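Emit:
apply_moves([
  {"tx": -0.006,"ty": -0.001,"tz": 0,"turn": 0,"gripper": 0.03},
  {"tx": -0.0117,"ty": -0.0018,"tz": 0,"turn": 0,"gripper": 0.03},
  {"tx": -0.0177,"ty": -0.002,"tz": 0,"turn": 0,"gripper": 0.03},
  {"tx": -0.0237,"ty": -0.0022,"tz": 0,"turn": 0,"gripper": 0.03},
  {"tx": -0.0237,"ty": -0.0022,"tz": 0,"turn": 0,"gripper": 0.03},
], newtons=3)

```text
time_s: 3.8
tcp_pos: [0.456, -0.0329, 0.0687]
eef_rot: [-90.0, 0.0, 85.6]
contact_force: [-1.4, 0.0, -0.4]
gripper_width: 0.0419
```

```bash
python3 - <<'E'
from h import *
st=r.get_state();p,d=capture("wrist");print(st['tcp_pos'],st['contact_force'],st['gripper_width'])
q,_=capture("scene")
cv2.imwrite("pics/w4.png",np.vstack([p[:,:,::-1][100:400:1],cv2.resize(q[130:230,220:433,::-1],(640,300))]))
E
```

```text
[ 0.45603792 -0.03293598  0.06874394] [-1.38882282  0.03636956 -0.42422305] 0.04192304330323112
```

View pics/w4.png

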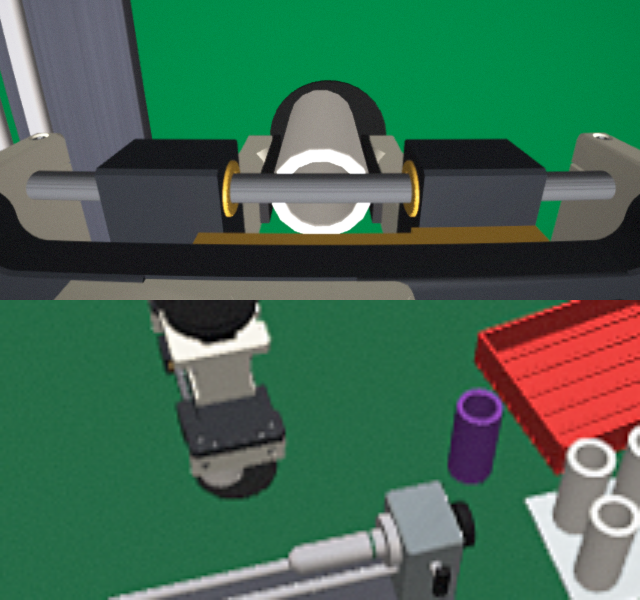

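The core hasn't tilted: the 2 mm lift carried it off the pad. I'll go back, press it lightly into the rubber, and push level without lifting.

Emit:
apply_moves([
  {"tx": 0.028,"ty": -0.001,"tz": 0,"turn": 0,"gripper": 0.03},
  {"tx": 0.028,"ty": -0.001,"tz": 0,"turn": 0,"gripper": 0.03},
  {"tx": 0.028,"ty": 0.0025,"tz": 0,"turn": 0,"gripper": 0.03},
  {"tx": 0.028,"ty": 0.0037,"tz": 0,"turn": 0,"gripper": 0.03},
  {"tx": 0.028,"ty": 0.0037,"tz": 0,"turn": 0,"gripper": 0.03},
], newtons=3)

```text
time_s: 4.4
tcp_pos: [0.4585, -0.0043, 0.065]
eef_rot: [-90.0, -0.0, 85.7]
contact_force: [0.7, -0.6, 1.0]
gripper_width: 0.0414
```

Emit:
apply_moves([
  {"tx": -0.004,"ty": 0.001,"tz": 0,"turn": 0,"gripper": 0.03},
  {"tx": -0.008,"ty": 0.001,"tz": 0,"turn": 0,"gripper": 0.03},
  {"tx": -0.012,"ty": 0.001,"tz": 0,"turn": 0,"gripper": 0.03},
  {"tx": -0.016,"ty": 0.001,"tz": 0,"turn": 0,"gripper": 0.03},
], newtons=3)

```text
time_s: 4.8
tcp_pos: [0.4569, -0.0207, 0.064]
eef_rot: [-90.0, 0.0, 85.7]
contact_force: [0.1, 1.3, 1.9]
gripper_width: 0.0417
```

```bash
python3 - <<'E'
from h import *
st=r.get_state();p,d=capture("wrist");print(st['tcp_pos'],st['contact_force'],st['gripper_width'])
cv2.imwrite("pics/w5.png",p[:,:,::-1])
E
```

```text
[ 0.45693021 -0.0207403   0.06401442] [0.13182238 1.34182691 1.93483224] 0.04165172412381712
```

View pics/w5.png

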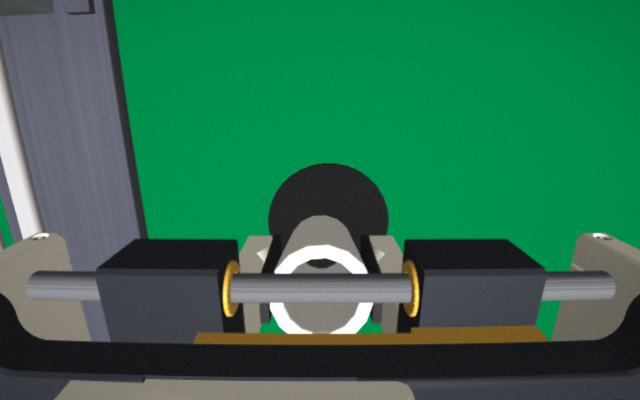

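It's tipping now: the far rim shows more and the force is about 2 N. I'll follow the arc.

Emit:
apply_moves([
  {"tx": -0.007,"ty": 0.0005,"tz": 0,"turn": 0,"gripper": 0.03},
  {"tx": -0.013,"ty": 0.0007,"tz": 0,"turn": 0,"gripper": 0.03},
  {"tx": -0.019,"ty": 0.001,"tz": 0,"turn": 0,"gripper": 0.03},
  {"tx": -0.0245,"ty": 0.0025,"tz": 0,"turn": 0,"gripper": 0.03},
  {"tx": -0.0295,"ty": 0.0045,"tz": 0,"turn": 0,"gripper": 0.03},
], newtons=3)

```text
time_s: 5.35
tcp_pos: [0.4549, -0.0502, 0.0595]
eef_rot: [-90.0, 0.0, 85.7]
contact_force: [-0.2, 0.1, 2.1]
gripper_width: 0.0416
```

```bash
python3 - <<'E'
from h import *
st=r.get_state();p,d=capture("wrist");print(st['tcp_pos'],st['contact_force'],st['gripper_width'])
cv2.imwrite("pics/w6.png",p[:,:,::-1])
E
```

```text
[ 0.45488287 -0.05017454  0.0595318 ] [-0.19979111  0.12035387  2.09669202] 0.041569283262229625
```

View pics/w6.png

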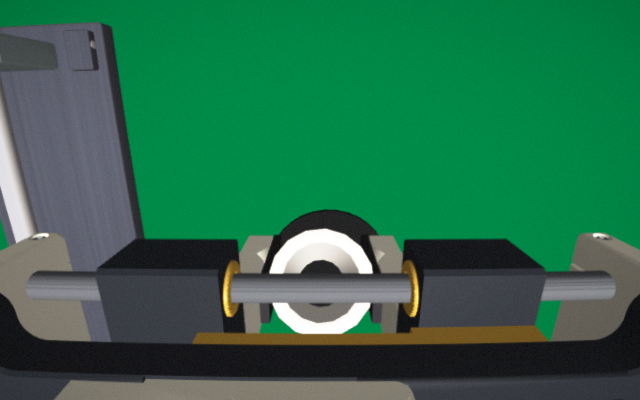

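Emit:
apply_moves([
  {"tx": -0.01,"ty": 0.0045,"tz": 0,"turn": 0,"gripper": 0.03},
  {"tx": -0.019,"ty": 0.011,"tz": 0,"turn": 0,"gripper": 0.03},
  {"tx": -0.027,"ty": 0.0185,"tz": 0,"turn": 0,"gripper": 0.03},
  {"tx": -0.033,"ty": 0.0275,"tz": 0,"turn": 0,"gripper": 0.03},
  {"tx": -0.0365,"ty": 0.034,"tz": 0,"turn": 0,"gripper": 0.03},
], newtons=3)

```text
time_s: 5.9
tcp_pos: [0.4514, -0.0868, 0.0243]
eef_rot: [-89.9, 0.0, 85.6]
contact_force: [0.3, -0.3, 0.9]
gripper_width: 0.0413
```

```bash
python3 - <<'E'
from h import *
st=r.get_state();p,d=capture("wrist");print(st['tcp_pos'],st['contact_force'],st['gripper_width'])
cv2.imwrite("pics/w7.png",p[:,:,::-1])
E
```

```text
[ 0.45137879 -0.0867576   0.02427593] [ 0.34313876 -0.34461202  0.89184755] 0.04133377351357686
```

View pics/w7.png

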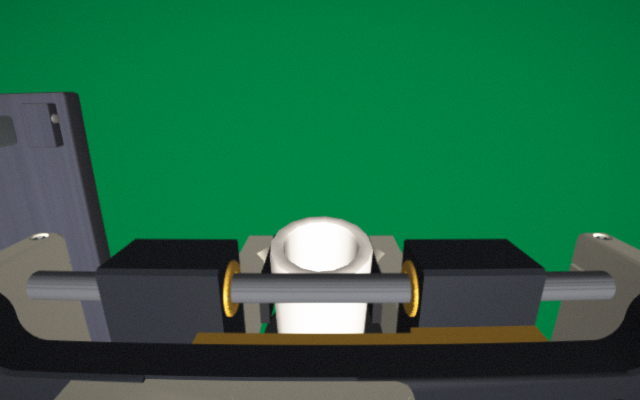

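Emit:
apply_moves([
  {"tx": -0.001,"ty": 0.0025,"tz": 0,"turn": 0,"gripper": 0.03},
  {"tx": -0.001,"ty": 0.0035,"tz": 0,"turn": 0,"gripper": 0.03},
  {"tx": -0.001,"ty": 0.0035,"tz": 0,"turn": 0,"gripper": 0.03},
], newtons=3)

```text
time_s: 6.25
tcp_pos: [0.4521, -0.0868, 0.022]
eef_rot: [-90.0, -0.0, 85.7]
contact_force: [0.2, -0.1, -0.2]
gripper_width: 0.0419
```

```bash
python3 - <<'E'
from h import *
st=r.get_state();c=cam("wrist",st);p,d=capture("wrist");print(st['tcp_pos'],st['contact_force'],st['gripper_width'])
cv2.imwrite("pics/w8.png",p[:,:,::-1]);P=cloud(c,d)
for v in range(205,345,6):
    print(v,P[v,320].round(4))
E
```

```text
[ 0.45209485 -0.08675549  0.02200233] [ 0.18068967 -0.09167472 -0.1646564 ] 0.041874643111489925
205 [ 4.517e-01 -1.092e-01  1.000e-04]
211 [ 0.452  -0.1057 -0.0006]
217 [ 0.4515 -0.1114  0.0242]
223 [ 0.4516 -0.1094  0.0265]
229 [ 0.4519 -0.1061  0.0255]
235 [ 0.4521 -0.1037  0.0267]
241 [ 0.4523 -0.1003  0.0256]
247 [ 0.4526 -0.0966  0.0243]
253 [ 0.4528 -0.0936  0.0244]
259 [ 0.4531 -0.0899  0.0234]
265 [ 0.4534 -0.0866  0.0231]
271 [ 0.452  -0.1036  0.0589]
277 [ 0.451  -0.1165  0.0849]
283 [ 0.4511 -0.1161  0.0873]
289 [ 0.4512 -0.1148  0.088 ]
295 [ 0.4512 -0.1138  0.0893]
301 [ 0.4514 -0.1114  0.0885]
307 [ 0.4532 -0.0886  0.059 ]
313 [ 0.4534 -0.0853  0.0581]
319 [ 0.4536 -0.0825  0.058 ]
325 [ 0.4539 -0.0792  0.0573]
331 [ 0.4542 -0.0749  0.0555]
337 [ 0.4516 -0.1083  0.0986]
343 [ 0.4516 -0.1084  0.1008]
```

View pics/w8.png

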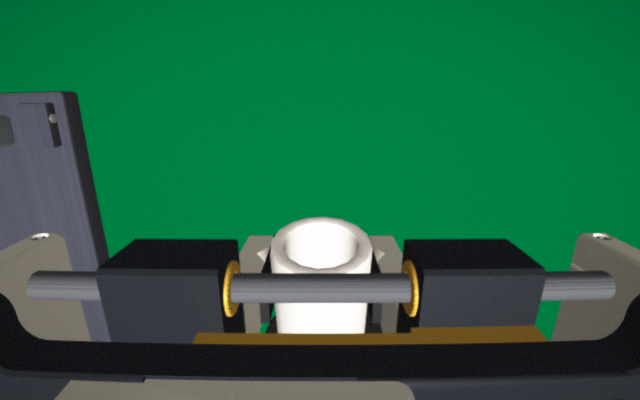

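The core is about 9° from level and sits high in the jaws. I'll open slightly so it settles flat between the fingers, then grip again at its middle.

Emit:
apply_moves([
  {"tx": 0,"ty": 0,"tz": 0,"turn": 0,"gripper": 0.048},
  {"tx": 0,"ty": 0,"tz": 0,"turn": 0,"gripper": 0.048},
  {"tx": 0,"ty": 0,"tz": 0,"turn": 0,"gripper": 0.048},
  {"tx": 0,"ty": 0,"tz": 0,"turn": 0,"gripper": 0.048},
], newtons=3)

```text
time_s: 6.7
tcp_pos: [0.4523, -0.0869, 0.0222]
eef_rot: [-90.0, -0.0, 85.7]
contact_force: [-0.5, -0.9, 0.8]
gripper_width: 0.048
```

```bash
python3 - <<'E'
from h import *
st=r.get_state();c=cam("wrist",st);p,d=capture("wrist");print(st['tcp_pos'],st['contact_force'],st['gripper_width'])
cv2.imwrite("pics/w9.png",p[:,:,::-1]);P=cloud(c,d)
for v in range(205,345,8):
    print(v,P[v,320].round(4))
E
```

```text
[ 0.4523233  -0.08685034  0.02223655] [-0.4550357  -0.91422615  0.75164123] 0.04801244671420201
205 [ 0.4517 -0.1117  0.0076]
213 [ 0.4521 -0.107   0.0063]
221 [ 0.4513 -0.1164  0.0421]
229 [ 0.4516 -0.113   0.0421]
237 [ 0.4518 -0.1095  0.0422]
245 [ 0.4521 -0.106   0.0421]
253 [ 0.4523 -0.1029  0.0431]
261 [ 0.4526 -0.099   0.0426]
269 [ 0.4529 -0.0954  0.0428]
277 [ 0.4512 -0.1173  0.0862]
285 [ 0.4513 -0.1159  0.088 ]
293 [ 0.4514 -0.1137  0.0883]
301 [ 0.4516 -0.1114  0.0886]
309 [ 0.4543 -0.0765  0.0435]
317 [ 0.4546 -0.0725  0.0436]
325 [ 0.4549 -0.069   0.0445]
333 [ 0.4519 -0.1076  0.0964]
341 [ 0.4518 -0.1081  0.0998]
```

View pics/w9.png

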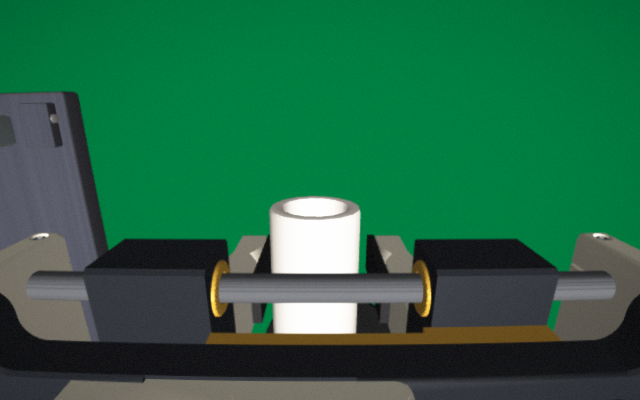

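Emit:
apply_moves([
  {"tx": 0.014,"ty": -0.0025,"tz": 0,"turn": 0,"gripper": 0.048},
  {"tx": 0.014,"ty": -0.0025,"tz": 0,"turn": 0,"gripper": 0.048},
  {"tx": 0.014,"ty": -0.0025,"tz": 0,"turn": 0,"gripper": 0.03},
  {"tx": 0.014,"ty": -0.0025,"tz": 0,"turn": 0,"gripper": 0.03},
  {"tx": 0.014,"ty": -0.0025,"tz": 0,"turn": 0,"gripper": 0.03},
], newtons=15)

```text
time_s: 7.25
tcp_pos: [0.4532, -0.0732, 0.0245]
eef_rot: [-90.0, -0.0, 85.7]
contact_force: [-0.7, 1.1, -0.6]
gripper_width: 0.0416
```

Emit:
apply_moves([
  {"tx": 0,"ty": 0,"tz": 0,"turn": 0,"gripper": 0.03},
  {"tx": 0,"ty": -0.03,"tz": 0,"turn": 0,"gripper": 0.03},
  {"tx": 0,"ty": -0.07,"tz": 0,"turn": 0,"gripper": 0.03},
  {"tx": 0,"ty": -0.1,"tz": 0,"turn": 0,"gripper": 0.03},
  {"tx": 0,"ty": -0.1,"tz": 0,"turn": 0,"gripper": 0.03},
], newtons=15)

```text
time_s: 7.75
tcp_pos: [0.4554, -0.0729, 0.1283]
eef_rot: [-90.4, -0.1, 85.7]
contact_force: [1.2, -0.7, -1.1]
gripper_width: 0.0413
```

```bash
python3 - <<'E'
from h import *
st=r.get_state();c=cam("wrist",st);p,d=capture("wrist");print(st['tcp_pos'],st['eef_rot'],st['contact_force'],st['gripper_width'])
cv2.imwrite("pics/w10.png",p[:,:,::-1]);np.save("w10.npy",d);P=cloud(c,d)-st['tcp_pos']
for v in range(190,345,6):
    print(v,P[v,320].round(4))
E
```

```text
[ 0.45540323 -0.07285078  0.12830498] [-9.03783271e+01 -8.75023855e-02  8.57294836e+01] [ 1.24572478 -0.65919519 -1.10143396] 0.04127680919833528
190 [-0.002  -0.0415  0.0171]
196 [-0.0018 -0.0394  0.0184]
202 [-0.0017 -0.037   0.0185]
208 [-0.0015 -0.0346  0.0187]
214 [-0.0012 -0.0315  0.0171]
220 [-0.001  -0.029   0.0173]
226 [-0.0009 -0.0269  0.0186]
232 [-0.0007 -0.0245  0.019 ]
238 [-0.0005 -0.0214  0.0179]
244 [-0.0003 -0.0191  0.0189]
250 [-0.0001 -0.0165  0.019 ]
256 [ 0.0001 -0.014   0.0194]
262 [ 0.0003 -0.0105  0.0181]
268 [ 0.0005 -0.0084  0.0194]
274 [-0.0015 -0.0302  0.0619]
280 [-0.0015 -0.0301  0.0648]
286 [-0.0014 -0.0289  0.0658]
292 [-0.0013 -0.0275  0.0664]
298 [-0.0012 -0.0255  0.0662]
304 [0.0017 0.0084 0.0205]
310 [0.002  0.0121 0.0196]
316 [0.0022 0.0147 0.0203]
322 [0.0024 0.0176 0.0205]
328 [0.0027 0.0211 0.0201]
334 [-0.0009 -0.0214  0.0752]
340 [-0.0009 -0.0211  0.077 ]
```

View pics/w10.png

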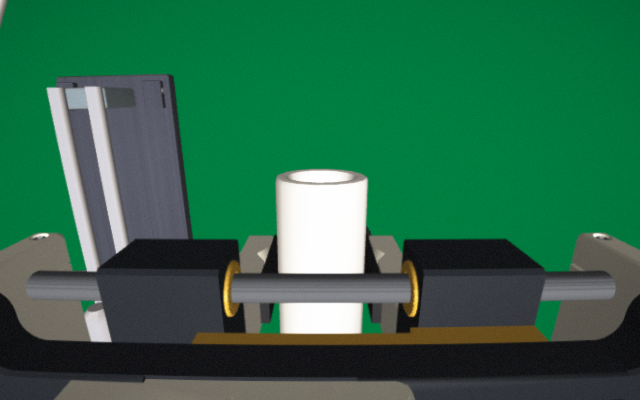

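Emit:
apply_moves([
  {"tx": -0.01,"ty": 0,"tz": -0.045,"turn": 0,"gripper": 0.03},
  {"tx": -0.018,"ty": 0,"tz": -0.09,"turn": 0,"gripper": 0.03},
  {"tx": -0.026,"ty": 0,"tz": -0.135,"turn": 0,"gripper": 0.03},
  {"tx": -0.026,"ty": 0,"tz": -0.163,"turn": 0,"gripper": 0.03},
  {"tx": -0.026,"ty": 0,"tz": -0.163,"turn": 0,"gripper": 0.03},
], newtons=15)

```text
time_s: 8.3
tcp_pos: [0.6159, -0.1119, 0.1216]
eef_rot: [-89.9, 0.0, 85.6]
contact_force: [-0.3, 1.2, -0.7]
gripper_width: 0.0417
```

Emit:
apply_moves([
  {"tx": 0,"ty": 0,"tz": 0,"turn": 0,"gripper": 0.03},
  {"tx": 0,"ty": 0,"tz": 0,"turn": 0,"gripper": 0.03},
])

```text
time_s: 8.5
tcp_pos: [0.6122, -0.1112, 0.1232]
eef_rot: [-89.8, 0.0, 85.7]
contact_force: [0.2, 0.2, -1.0]
gripper_width: 0.0413
```

```bash
python3 - <<'E'
from h import *
st=r.get_state();c=cam("wrist",st);p,d=capture("wrist");print(st['tcp_pos'],st['eef_rot'],st['contact_force'],st['gripper_width'])
cv2.imwrite("pics/w11.png",p[:,:,::-1]);np.save("w11.npy",d);P=cloud(c,d)
q,_=capture("scene");cv2.imwrite("pics/s11.png",cv2.resize(q[130:280,220:460,::-1],None,fx=3,fy=3))
E
```

```text
[ 0.61223175 -0.11120088  0.12321352] [-8.98438583e+01  1.03258979e-02  8.56831215e+01] [ 0.23941573  0.16914228 -1.01179183] 0.04133701346104272
```

View pics/w11.png

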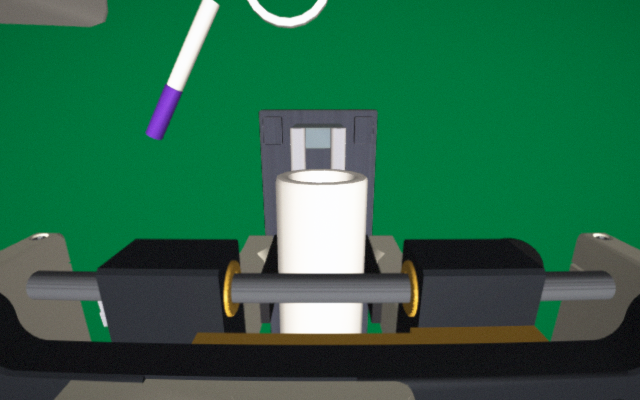

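View pics/s11.png

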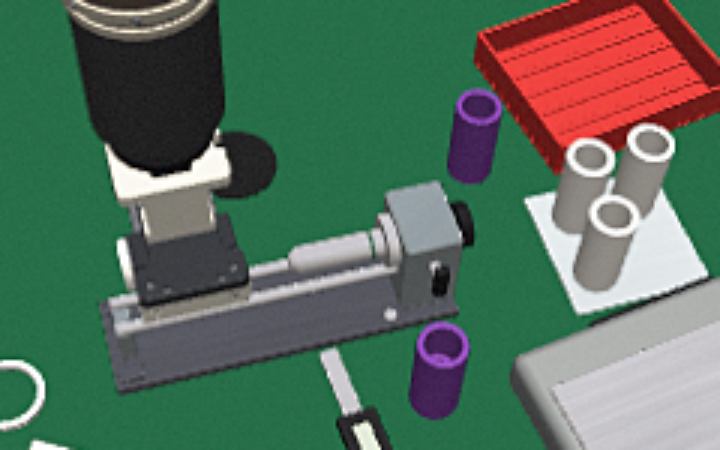

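```bash
python3 - <<'E'
from h import *
st=r.get_state();print(st['tcp_pos'],st['eef_rot'])
i=camera_info("wrist");T=i['tool_from_camera'];c=(i,T[:3,:3],T[:3,3])
# tool frame: planes y=const (down). onplane y
def ony(px,y):
    d=rays(c,px);return c[2]+d*((y-c[2][1])/d[:,1:2])
im=cv2.imread("pics/w11.png");g=cv2.cvtColor(im,cv2.COLOR_BGR2HSV)
tz=st['tcp_pos'][2]
L=[];Rr=[]
for v in range(135,170,3):
    xs=np.nonzero((g[v,270:370,1]<60)&(g[v,270:370,2]>130))[0]+270
    print(v,xs.min(),xs.max(),end='; ')
    L.append([xs.min()-.5,v]);Rr.append([xs.max()+.5,v])
a=ony(L,tz-.053);b=ony(Rr,tz-.053);m=(a+b)/2;print("\nrods",m[:,[0,2]].round(4).tolist(),(b-a)[:,2].mean(),np.polyfit(m[:,0],m[:,2],1))
L=[];Rr=[]
for v in range(200,232,4):
    xs=np.nonzero((g[v,250:390,1]<60)&(g[v,250:390,2]>150))[0]+250;L.append([xs.min()-.5,v]);Rr.append([xs.max()+.5,v])
a=ony(L,.002);b=ony(Rr,.002);m=(a+b)/2;print("core",m[:,[0,2]].round(4).tolist(),(b-a)[:,2].mean(),np.polyfit(m[:,0],m[:,2],1))
E
```

```text
[ 0.61271243 -0.11101707  0.12425485] [-8.99477647e+01  1.36624420e-03  8.57118864e+01]
135 290 345; 138 290 345; 141 290 345; 144 290 345; 147 291 345; 150 291 345; 153 291 345; 156 291 345; 159 291 345; 162 291 344; 165 291 344; 168 291 344; 
rods [[-0.0537, -0.0029], [-0.0517, -0.003], [-0.0498, -0.003], [-0.0479, -0.003], [-0.0459, -0.0026], [-0.044, -0.0026], [-0.042, -0.0026], [-0.04, -0.0027], [-0.038, -0.0027], [-0.036, -0.003], [-0.034, -0.003], [-0.032, -0.003]] 0.03598290245868032 [ 0.00036519 -0.00281974]
core [[-0.0314, -0.0006], [-0.0295, -0.0006], [-0.0275, -0.0006], [-0.0256, -0.0006], [-0.0236, -0.0008], [-0.0216, -0.0008], [-0.0196, -0.0005], [-0.0176, -0.0005]] 0.04160572506377539 [-0.00455513 -0.0007244 ]
```

Emit:
apply_moves([
  {"tx": 0,"ty": 0.015,"tz": -0.0022,"turn": 0,"gripper": 0.03},
  {"tx": 0,"ty": 0.03,"tz": -0.0022,"turn": 0,"gripper": 0.03},
  {"tx": 0,"ty": 0.04,"tz": -0.0022,"turn": 0,"gripper": 0.03},
  {"tx": 0,"ty": 0.044,"tz": -0.0022,"turn": 0,"gripper": 0.03},
  {"tx": 0,"ty": 0.045,"tz": -0.0022,"turn": 0,"gripper": 0.03},
])

```text
time_s: 9.1
tcp_pos: [0.6154, -0.1113, 0.0789]
eef_rot: [-89.9, 0.0, 85.7]
contact_force: [-0.1, 0.4, -1.1]
gripper_width: 0.0415
```

Emit:
apply_moves([
  {"tx": 0,"ty": 0.001,"tz": 0,"turn": 0,"gripper": 0.03},
  {"tx": 0,"ty": 0.001,"tz": 0,"turn": 0,"gripper": 0.03},
])

```text
time_s: 9.3
tcp_pos: [0.6159, -0.1113, 0.0789]
eef_rot: [-90.0, 0.0, 85.7]
contact_force: [-1.5, 0.2, -0.2]
gripper_width: 0.0413
```

Emit:
apply_moves([
  {"tx": 0,"ty": 0.001,"tz": 0,"turn": 0,"gripper": 0.03},
  {"tx": 0,"ty": 0.0015,"tz": 0,"turn": 0,"gripper": 0.03},
  {"tx": 0,"ty": 0.0015,"tz": 0,"turn": 0,"gripper": 0.03},
])

```text
time_s: 9.6
tcp_pos: [0.6161, -0.111, 0.0775]
eef_rot: [-90.0, -0.0, 85.7]
contact_force: [-2.7, 4.4, 3.6]
gripper_width: 0.0414
```

```bash
python3 - <<'E'
from h import *
st=r.get_state();c=cam("wrist",st);p,d=capture("wrist");print(st['tcp_pos'],st['eef_rot'],st['contact_force'],st['gripper_width'])
cv2.imwrite("pics/w12.png",p[:,:,::-1]);P=cloud(c,d)
print([P[v,320].round(4).tolist() for v in (196,210,224,238,252,264,310,320)])
E
```

```text
[ 0.61614788 -0.111007    0.07754728] [-9.00384449e+01 -1.86893664e-02  8.57122658e+01] [-2.71681789  4.37159432  3.55153236] 0.04137341551104574
[[0.6144, -0.1504, 0.0958], [0.6148, -0.1449, 0.0966], [0.6153, -0.1387, 0.0961], [0.6158, -0.1324, 0.0955], [0.6162, -0.1269, 0.0973], [0.6166, -0.1214, 0.0972], [0.6183, -0.0991, 0.0974], [0.6187, -0.0939, 0.0974]]
```

View pics/w12.png

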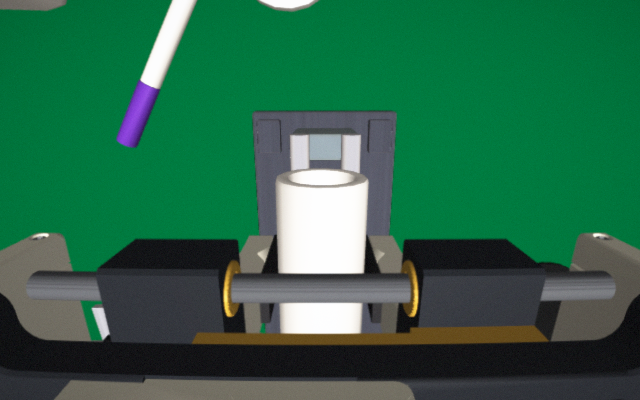

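The core is on the rods with about 4 N of contact at its back end. I'll shift 1.5 mm sideways to centre it, then let go completely.

Emit:
apply_moves([
  {"tx": 0,"ty": -0.0005,"tz": 0.0015,"turn": 0,"gripper": 0.043},
  {"tx": 0,"ty": -0.0005,"tz": 0.0015,"turn": 0,"gripper": 0.05},
  {"tx": 0,"ty": -0.0005,"tz": 0.0015,"turn": 0,"gripper": 0.06},
  {"tx": 0,"ty": -0.0005,"tz": 0.0015,"turn": 0,"gripper": 0.07},
  {"tx": 0,"ty": -0.0005,"tz": 0.0015,"turn": 0,"gripper": 0.07},
])

```text
time_s: 10.15
tcp_pos: [0.6145, -0.1113, 0.0775]
eef_rot: [-90.0, 0.0, 85.7]
contact_force: [-0.0, -0.3, -1.1]
gripper_width: 0.0676
```

```bash
cat > m.py <<'E'
from h import *
def look(name):
    st=r.get_state();c=cam("wrist",st);p,d=capture("wrist");print(st['tcp_pos'].round(4),st['eef_rot'].round(2),st['contact_force'].round(1),st['gripper_width'].round(4))
    cv2.imwrite(f"pics/{name}.png",p[:,:,::-1]);P=cloud(c,d)
    g=cv2.cvtColor(cv2.imread(f"pics/{name}.png"),cv2.COLOR_BGR2HSV)
    i=camera_info("wrist");T=i['tool_from_camera'];ct=(i,T[:3,:3],T[:3,3])
    ax=st['tcp_pos'][2]-.075
    def ony(px,y):
        d=rays(ct,px);return ct[2]+d*((y-ct[2][1])/d[:,1:2])
    def edge(rows,y,lo,hi,th):
        L=[];Rr=[]
        for v in rows:
            xs=np.nonzero((g[v,lo:hi,1]<60)&(g[v,lo:hi,2]>th))[0]+lo
            if len(xs):L.append([xs.min()-.5,v]);Rr.append([xs.max()+.5,v])
        a=ony(L,y);b=ony(Rr,y);m=(a+b)/2;return np.polyfit(m[:,0],m[:,2],1).round(4),(b-a)[:,2].mean().round(4)
    print("core",edge(range(205,232,3),ax,270,376,150),"rods",edge(range(140,165,3),ax+.022,270,376,130))
    print("core top",[P[v,320].round(4).tolist() for v in (180,190,200,215,230,250,264)])
E
python3 -c "
from m import *;look('w13')"
```

```text
Traceback (most recent call last):
  File "m.py", line 3, in look
    st=r.get_state();c=cam("wrist",st);p,d=capture("wrist");print(st['tcp_pos'].round(4),st['eef_rot'].round(2),st['contact_force'].round(1),st['gripper_width'].round(4))
                                                                                                                                             ^^^^^^^^^^^^^^^^^^^^^^^^^
AttributeError: 'float' object has no attribute 'round'
```

```bash
sed -i "s/st\['gripper_width'\].round(4)/round(st['gripper_width'],4)/" m.py
python3 -c "
from m import *;look('w13')"
```

```text
[ 0.6145 -0.1113  0.0775] [-90.    0.   85.7] [-0.5  0.   0.8] 0.0687
core (array([ 0.0014, -0.0003]), np.float64(0.0415)) rods (array([-0.0069, -0.0008]), np.float64(0.0358))
core top [[0.613, -0.1483, 0.0599], [0.6126, -0.153, 0.0954], [0.6129, -0.1491, 0.096], [0.6134, -0.1429, 0.0962], [0.6138, -0.1365, 0.0964], [0.6145, -0.1276, 0.0963], [0.615, -0.1207, 0.0954]]
```

View pics/w13.png

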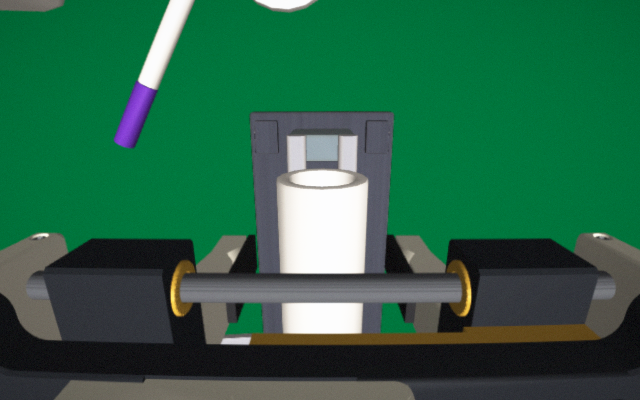

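The core lies free and level on the rods, its top at z = 0.096, in line within about 0.5 mm. Now I'll grip it again lightly.

Emit:
apply_moves([
  {"tx": 0.001,"ty": 0,"tz": -0.0003,"turn": 0,"gripper": 0.035},
  {"tx": 0.001,"ty": 0,"tz": -0.0003,"turn": 0,"gripper": 0.03},
  {"tx": 0.001,"ty": 0,"tz": -0.0003,"turn": 0,"gripper": 0.03},
  {"tx": 0.001,"ty": 0,"tz": -0.0003,"turn": 0,"gripper": 0.03},
  {"tx": 0.001,"ty": 0,"tz": -0.0003,"turn": 0,"gripper": 0.03},
], newtons=8)

```text
time_s: 10.75
tcp_pos: [0.6142, -0.1102, 0.0775]
eef_rot: [-89.9, 0.0, 85.7]
contact_force: [-2.5, 0.3, 2.2]
gripper_width: 0.0417
```

Emit:
apply_moves([
  {"tx": 0,"ty": 0,"tz": 0,"turn": 0,"gripper": 0.03},
  {"tx": 0.006,"ty": 0,"tz": 0,"turn": 0,"gripper": 0.03},
  {"tx": 0.013,"ty": 0,"tz": 0,"turn": 0,"gripper": 0.03},
  {"tx": 0.02,"ty": 0,"tz": 0,"turn": 0,"gripper": 0.03},
  {"tx": 0.027,"ty": 0,"tz": 0,"turn": 0,"gripper": 0.03},
], newtons=8)

```text
time_s: 11.25
tcp_pos: [0.6165, -0.0834, 0.0778]
eef_rot: [-90.0, 0.0, 85.7]
contact_force: [-3.3, -2.6, 4.0]
gripper_width: 0.0416
```

Emit:
apply_moves([
  {"tx": 0.004,"ty": 0,"tz": 0,"turn": 0,"gripper": 0.03},
  {"tx": 0.008,"ty": 0,"tz": 0,"turn": 0,"gripper": 0.03},
  {"tx": 0.012,"ty": 0,"tz": 0,"turn": 0,"gripper": 0.03},
  {"tx": 0.016,"ty": 0,"tz": 0,"turn": 0,"gripper": 0.03},
  {"tx": 0.02,"ty": 0,"tz": 0,"turn": 0,"gripper": 0.03},
], newtons=8)

```text
time_s: 11.75
tcp_pos: [0.6179, -0.0636, 0.0777]
eef_rot: [-90.0, 0.0, 85.7]
contact_force: [-3.5, -3.6, 3.7]
gripper_width: 0.0416
```

```bash
python3 -c "
from m import *;look('w14')"
```

```text
[ 0.6179 -0.0636  0.0777] [-8.995e+01  5.000e-02  8.570e+01] [-3.5 -3.6  3.7] 0.0416
core (array([-0.0077, -0.001 ]), np.float64(0.0418)) rods (array([ 0.001 , -0.0005]), np.float64(0.0357))
core top [[0.6164, -0.1007, 0.0603], [0.616, -0.1055, 0.0963], [0.6163, -0.1015, 0.0967], [0.6167, -0.0957, 0.0977], [0.6172, -0.0891, 0.0972], [0.6179, -0.0801, 0.097], [0.6184, -0.0732, 0.096]]
```

View pics/w14.png

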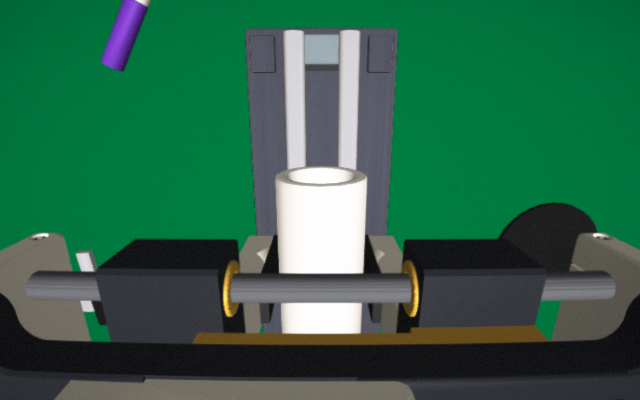

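Emit:
apply_moves([
  {"tx": 0.004,"ty": -0.0005,"tz": 0.0007,"turn": 0,"gripper": 0.03},
  {"tx": 0.009,"ty": -0.0005,"tz": 0.0007,"turn": 0,"gripper": 0.03},
  {"tx": 0.014,"ty": -0.0005,"tz": 0.0007,"turn": 0,"gripper": 0.03},
  {"tx": 0.019,"ty": -0.0005,"tz": 0.0007,"turn": 0,"gripper": 0.03},
  {"tx": 0.024,"ty": -0.0005,"tz": 0.0007,"turn": 0,"gripper": 0.03},
], newtons=8)

```text
time_s: 12.3
tcp_pos: [0.6197, -0.0387, 0.078]
eef_rot: [-90.0, -0.0, 85.7]
contact_force: [0.1, 0.3, -1.2]
gripper_width: 0.0415
```

Emit:
apply_moves([
  {"tx": 0.003,"ty": 0,"tz": 0,"turn": 0,"gripper": 0.03},
  {"tx": 0.006,"ty": 0,"tz": 0,"turn": 0,"gripper": 0.03},
  {"tx": 0.009,"ty": 0,"tz": 0,"turn": 0,"gripper": 0.03},
  {"tx": 0.012,"ty": 0,"tz": 0,"turn": 0,"gripper": 0.03},
], newtons=8)

```text
time_s: 12.7
tcp_pos: [0.6204, -0.0272, 0.0781]
eef_rot: [-90.0, -0.0, 85.7]
contact_force: [-0.5, 0.1, -1.7]
gripper_width: 0.0416
```

Emit:
apply_moves([
  {"tx": 0.002,"ty": 0,"tz": 0,"turn": 0,"gripper": 0.03},
  {"tx": 0.004,"ty": 0,"tz": 0,"turn": 0,"gripper": 0.03},
  {"tx": 0.006,"ty": 0,"tz": 0,"turn": 0,"gripper": 0.03},
], newtons=8)

```text
time_s: 13.0
tcp_pos: [0.6208, -0.0213, 0.0781]
eef_rot: [-90.0, 0.0, 85.7]
contact_force: [0.3, 0.2, -0.6]
gripper_width: 0.0412
```

Emit:
apply_moves([
  {"tx": 0.002,"ty": 0,"tz": 0,"turn": 0,"gripper": 0.03},
  {"tx": 0.004,"ty": 0,"tz": 0,"turn": 0,"gripper": 0.03},
  {"tx": 0.006,"ty": 0,"tz": 0,"turn": 0,"gripper": 0.03},
], newtons=8)

```text
time_s: 13.3
tcp_pos: [0.6213, -0.0153, 0.0781]
eef_rot: [-90.0, -0.0, 85.7]
contact_force: [0.3, 0.2, -0.3]
gripper_width: 0.0416
```

```bash
python3 -c "
from m import *;look('w15')
q,_=capture('scene');cv2.imwrite('pics/s15.png',cv2.resize(q[130:280,220:460,::-1],None,fx=3,fy=3))"
```

```text
[ 0.6213 -0.0153  0.0781] [-90.   -0.   85.7] [ 0.3  0.2 -0.3] 0.0416
core (array([-0.013 , -0.0012]), np.float64(0.0418)) rods (array([ 0.0004, -0.0007]), np.float64(0.0358))
core top [[0.6198, -0.0522, 0.06], [0.6194, -0.0569, 0.0956], [0.6197, -0.0533, 0.0972], [0.6202, -0.0464, 0.0955], [0.6206, -0.0404, 0.0965], [0.6213, -0.0316, 0.0967], [0.6218, -0.0252, 0.0969]]
```

View pics/w15.png

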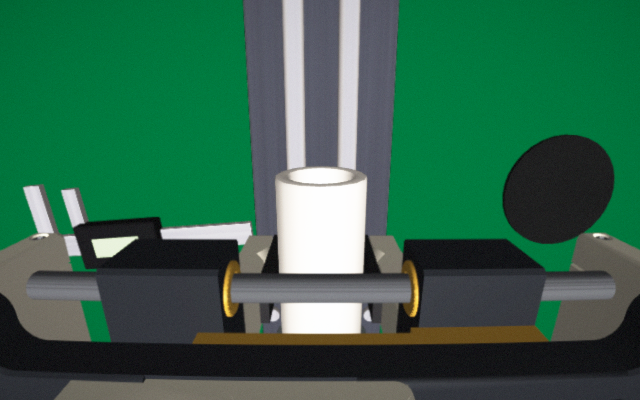

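View pics/s15.png

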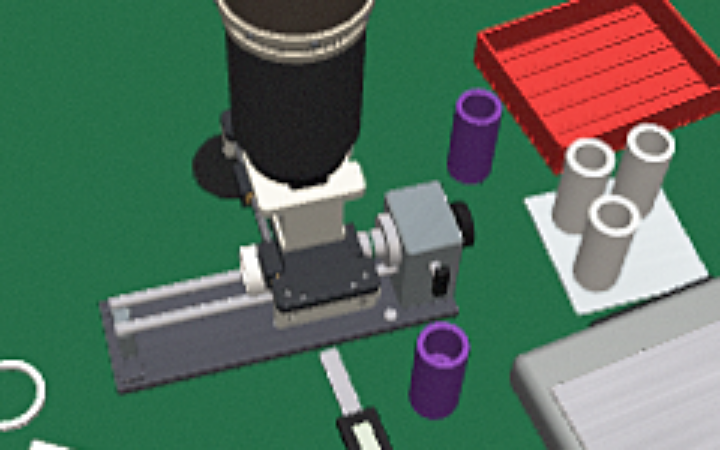

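Emit:
apply_moves([
  {"tx": 0.003,"ty": 0,"tz": 0,"turn": 0,"gripper": 0.03},
  {"tx": 0.006,"ty": 0,"tz": 0,"turn": 0,"gripper": 0.03},
  {"tx": 0.009,"ty": 0,"tz": 0,"turn": 0,"gripper": 0.03},
  {"tx": 0.012,"ty": 0,"tz": 0,"turn": 0,"gripper": 0.03},
  {"tx": 0.015,"ty": 0,"tz": 0,"turn": 0,"gripper": 0.03},
], newtons=8)

```text
time_s: 13.9
tcp_pos: [0.6224, -0.0002, 0.078]
eef_rot: [-90.0, -0.0, 85.7]
contact_force: [0.6, -0.8, -1.5]
gripper_width: 0.0412
```

Emit:
apply_moves([
  {"tx": 0.002,"ty": 0,"tz": 0,"turn": 0,"gripper": 0.03},
  {"tx": 0.004,"ty": 0,"tz": 0,"turn": 0,"gripper": 0.03},
  {"tx": 0.006,"ty": 0,"tz": 0,"turn": 0,"gripper": 0.03},
  {"tx": 0.008,"ty": 0,"tz": 0,"turn": 0,"gripper": 0.03},
], newtons=8)

```text
time_s: 14.3
tcp_pos: [0.623, 0.0076, 0.078]
eef_rot: [-90.0, 0.0, 85.7]
contact_force: [-0.1, -0.3, -1.4]
gripper_width: 0.0417
```

Emit:
apply_moves([
  {"tx": 0.001,"ty": 0,"tz": 0,"turn": 0,"gripper": 0.03},
  {"tx": 0.002,"ty": 0,"tz": 0,"turn": 0,"gripper": 0.03},
  {"tx": 0.003,"ty": 0,"tz": 0,"turn": 0,"gripper": 0.03},
], newtons=8)

```text
time_s: 14.6
tcp_pos: [0.6232, 0.0105, 0.0781]
eef_rot: [-90.0, 0.0, 85.7]
contact_force: [-0.5, -0.2, -0.6]
gripper_width: 0.0416
```

Emit:
apply_moves([
  {"tx": 0.001,"ty": 0,"tz": 0,"turn": 0,"gripper": 0.03},
  {"tx": 0.002,"ty": 0,"tz": 0,"turn": 0,"gripper": 0.03},
  {"tx": 0.002,"ty": 0,"tz": 0,"turn": 0,"gripper": 0.03},
], newtons=8)

```text
time_s: 14.9
tcp_pos: [0.6234, 0.0126, 0.0781]
eef_rot: [-90.0, -0.0, 85.7]
contact_force: [0.7, -0.1, -0.0]
gripper_width: 0.0415
```

Emit:
apply_moves([
  {"tx": 0.001,"ty": 0,"tz": 0,"turn": 0,"gripper": 0.03},
  {"tx": 0.002,"ty": 0,"tz": 0,"turn": 0,"gripper": 0.03},
  {"tx": 0.002,"ty": 0,"tz": 0,"turn": 0,"gripper": 0.03},
], newtons=8)

```text
time_s: 15.2
tcp_pos: [0.6234, 0.0134, 0.0781]
eef_rot: [-90.0, 0.1, 85.7]
contact_force: [1.1, -6.4, 0.0]
gripper_width: 0.0416
```

```bash
python3 -c "
from m import *;look('w16')
q,_=capture('scene');cv2.imwrite('pics/s16.png',cv2.resize(q[170:260,240:400,::-1],None,fx=5,fy=5))"
```

```text
[0.6234 0.0134 0.0781] [-8.997e+01  8.000e-02  8.569e+01] [ 1.1 -6.4  0. ] 0.0416
core (array([-0.013 , -0.0012]), np.float64(0.0418)) rods (array([ 0.0005, -0.0007]), np.float64(0.0359))
core top [[0.6219, -0.0234, 0.0594], [0.6215, -0.0282, 0.0956], [0.6217, -0.0247, 0.0978], [0.6222, -0.0178, 0.0958], [0.6227, -0.012, 0.0974], [0.6234, -0.0029, 0.0968], [0.6239, 0.0038, 0.0964]]
```

View pics/s16.png

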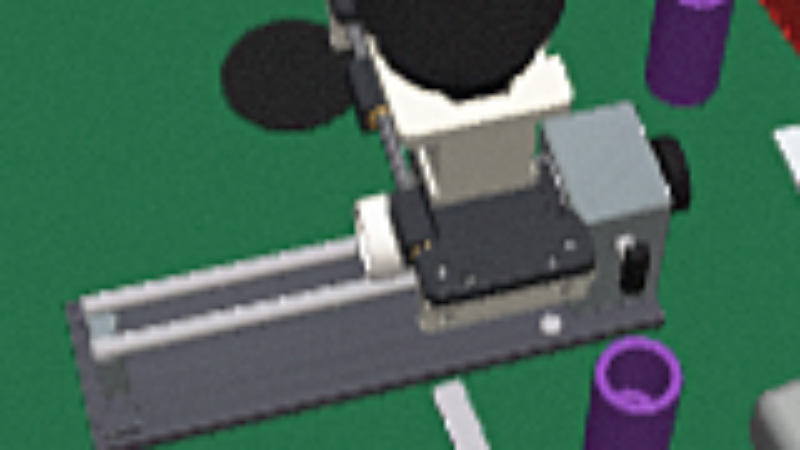

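It's home. Contact with the flange gives 6.4 N, with the core's centre about 36 mm past the pin tip, no stop half-way and no slip in the jaws. That's a pass, so the **blue** tray. I'll grip harder and draw it back off.

Emit:
apply_moves([
  {"tx": -0.002,"ty": 0,"tz": 0,"turn": 0,"gripper": 0.03},
  {"tx": -0.01,"ty": 0,"tz": 0,"turn": 0,"gripper": 0.03},
  {"tx": -0.022,"ty": 0,"tz": 0,"turn": 0,"gripper": 0.03},
  {"tx": -0.036,"ty": 0,"tz": 0,"turn": 0,"gripper": 0.03},
  {"tx": -0.05,"ty": 0,"tz": 0,"turn": 0,"gripper": 0.03},
], newtons=15)

```text
time_s: 15.8
tcp_pos: [0.6195, -0.0367, 0.0781]
eef_rot: [-90.0, -0.0, 85.7]
contact_force: [0.6, -0.7, -1.2]
gripper_width: 0.0414
```

Emit:
apply_moves([
  {"tx": -0.014,"ty": 0,"tz": 0,"turn": 0,"gripper": 0.03},
  {"tx": -0.03,"ty": 0,"tz": 0,"turn": 0,"gripper": 0.03},
  {"tx": -0.046,"ty": 0,"tz": 0,"turn": 0,"gripper": 0.03},
  {"tx": -0.06,"ty": 0,"tz": 0,"turn": 0,"gripper": 0.03},
  {"tx": -0.066,"ty": 0,"tz": 0,"turn": 0,"gripper": 0.03},
], newtons=15)

```text
time_s: 16.3
tcp_pos: [0.6145, -0.1029, 0.078]
eef_rot: [-90.0, 0.0, 85.6]
contact_force: [0.5, 0.4, -1.2]
gripper_width: 0.0414
```

Emit:
apply_moves([
  {"tx": 0,"ty": -0.01,"tz": 0,"turn": 0,"gripper": 0.03},
  {"tx": 0,"ty": -0.04,"tz": 0,"turn": 0,"gripper": 0.03},
  {"tx": 0,"ty": -0.08,"tz": 0,"turn": 0,"gripper": 0.03},
  {"tx": 0,"ty": -0.1,"tz": 0,"turn": 0,"gripper": 0.03},
  {"tx": 0,"ty": -0.1,"tz": 0,"turn": 0,"gripper": 0.03},
], newtons=15)

```text
time_s: 16.8
tcp_pos: [0.6171, -0.1006, 0.183]
eef_rot: [-90.4, -0.0, 85.8]
contact_force: [-0.4, 0.1, -0.5]
gripper_width: 0.0411
```

Emit:
apply_moves([
  {"tx": -0.272,"ty": 0,"tz": 0.146,"turn": 0,"gripper": 0.03},
  {"tx": -0.272,"ty": 0,"tz": 0.146,"turn": 0,"gripper": 0.03},
  {"tx": -0.272,"ty": 0,"tz": 0.146,"turn": 0,"gripper": 0.03},
  {"tx": -0.272,"ty": 0,"tz": 0.146,"turn": 0,"gripper": 0.03},
  {"tx": -0.272,"ty": 0,"tz": 0.146,"turn": 0,"gripper": 0.03},
], newtons=15)

```text
time_s: 17.3
tcp_pos: [0.4792, -0.3128, 0.178]
eef_rot: [-90.0, -0.0, 85.8]
contact_force: [0.8, -0.9, -0.5]
gripper_width: 0.0415
```

Emit:
apply_moves([
  {"tx": -0.03,"ty": 0,"tz": 0.016,"turn": -0.044,"gripper": 0.03},
  {"tx": -0.049,"ty": 0,"tz": 0.0266,"turn": -0.044,"gripper": 0.03},
  {"tx": -0.049,"ty": 0,"tz": 0.0266,"turn": -0.044,"gripper": 0.03},
  {"tx": -0.049,"ty": 0,"tz": 0.0266,"turn": -0.044,"gripper": 0.03},
], newtons=15)

```text
time_s: 17.7
tcp_pos: [0.45, -0.3587, 0.1778]
eef_rot: [-90.0, -0.0, 88.2]
contact_force: [1.1, -0.5, -1.7]
gripper_width: 0.0415
```

```bash
python3 - <<'E'
from h import *
st=r.get_state();c=cam("wrist",st);p,d=capture("wrist");print(st['tcp_pos'],st['eef_rot'],st['contact_force'],st['gripper_width'])
cv2.imwrite("pics/w17.png",p[:,:,::-1]);np.save("w17.npy",d);P=cloud(c,d)
g=cv2.cvtColor(cv2.imread("pics/w17.png"),cv2.COLOR_BGR2HSV)
m=(cv2.inRange(g,(100,100,30),(130,255,255))>0)
rim=m&(abs(P[:,:,2]-.042)<.004);q=P[rim];print(rim.sum(),q.min(0),q.max(0))
E
```

```text
[ 0.4499601  -0.35874894  0.17780142] [-8.99803196e+01 -2.09134835e-02  8.81607020e+01] [ 1.13098772 -0.47561113 -1.74090207] 0.04145835290892937
3084 [ 0.36802474 -0.46687833  0.0380025 ] [ 0.53227859 -0.29461992  0.04443456]
```

View pics/w17.png

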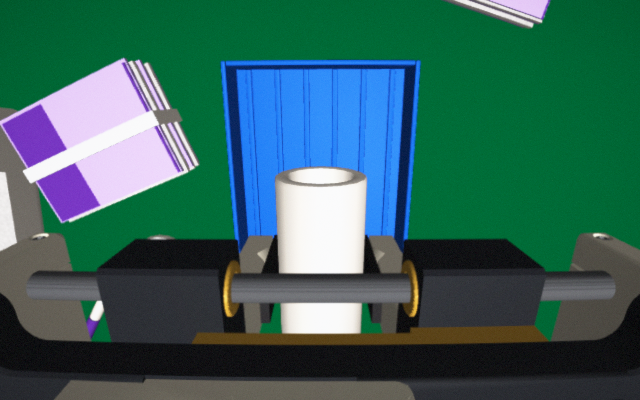

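```bash
python3 - <<'E'
from h import *
st=dict(tcp_pos=np.array([0.4499601,-0.35874894,0.17780142]),eef_rot=[-89.98,-.021,88.16])
c=cam("wrist",st);g=cv2.cvtColor(cv2.imread("pics/w17.png"),cv2.COLOR_BGR2HSV)
m=(cv2.inRange(g,(100,100,30),(130,255,255))>0)
L=[];Rr=[]
for v in range(75,170,8):
    xs=np.nonzero(m[v,200:450])[0]+200;L.append([xs.min()-.5,v]);Rr.append([xs.max()+.5,v])
a=onz(c,L,.042);b=onz(c,Rr,.042);mid=(a+b)/2;k=np.polyfit(mid[:,1],mid[:,0],1);print(mid[:,:2].round(4).tolist(),(a-b)[:,0].mean());print(k,"yaw",90-np.degrees(np.arctan(k[0])))
top=[[u,np.nonzero(m[:,u])[0].min()-.5] for u in range(240,400,20)];t=onz(c,top,.042);print("far wall y",t[:,1].round(4))
yc=t[:,1].mean()+.1;print("centre",np.polyval(k,yc),yc)
E
```

```text
[[0.4483, -0.4536], [0.4485, -0.4475], [0.4483, -0.4413], [0.4489, -0.435], [0.4487, -0.4286], [0.4494, -0.4222], [0.4492, -0.4157], [0.4494, -0.4091], [0.45, -0.4024], [0.4498, -0.3956], [0.45, -0.3888], [0.4502, -0.3818]] 0.15970813613841386
[0.02748672 0.4607379 ] yaw 88.42552360494001
far wall y [-0.4665 -0.4666 -0.466  -0.4654 -0.4649 -0.4644 -0.464  -0.4636]
centre 0.4507003440743682 -0.36517853016595525
```

Emit:
apply_moves([
  {"tx": -0.0085,"ty": 0.03,"tz": -0.001,"turn": -0.005,"gripper": 0.03},
  {"tx": -0.0085,"ty": 0.065,"tz": -0.001,"turn": -0.005,"gripper": 0.03},
  {"tx": -0.0085,"ty": 0.1,"tz": -0.001,"turn": -0.005,"gripper": 0.03},
  {"tx": -0.0085,"ty": 0.115,"tz": -0.001,"turn": -0.005,"gripper": 0.03},
  {"tx": -0.0085,"ty": 0.12,"tz": -0.001,"turn": -0.005,"gripper": 0.03},
], newtons=15)

```text
time_s: 18.25
tcp_pos: [0.4505, -0.3658, 0.0559]
eef_rot: [-89.8, -0.1, 88.6]
contact_force: [0.9, 0.1, -1.1]
gripper_width: 0.0412
```

Emit:
apply_moves([
  {"tx": 0,"ty": 0.007,"tz": 0,"turn": 0,"gripper": 0.03},
  {"tx": 0,"ty": 0.015,"tz": 0,"turn": 0,"gripper": 0.03},
  {"tx": 0,"ty": 0.02,"tz": 0,"turn": 0,"gripper": 0.03},
  {"tx": 0,"ty": 0.024,"tz": 0,"turn": 0,"gripper": 0.03},
  {"tx": 0,"ty": 0.024,"tz": 0,"turn": 0,"gripper": 0.03},
], newtons=15)

```text
time_s: 18.75
tcp_pos: [0.4508, -0.3673, 0.0339]
eef_rot: [-90.0, -0.0, 88.5]
contact_force: [0.5, 0.2, -1.1]
gripper_width: 0.0415
```

```bash
python3 - <<'E'
from h import *
st=r.get_state();c=cam("wrist",st);p,d=capture("wrist");print(st['tcp_pos'],st['eef_rot'],st['contact_force'],st['gripper_width'])
cv2.imwrite("pics/w18.png",p[:,:,::-1])
E
```

```text
[ 0.45082212 -0.3673221   0.03385243] [-8.99879479e+01 -8.61207788e-03  8.85027733e+01] [ 0.51146838  0.16798832 -1.10194163] 0.04146719472391696
```

View pics/w18.png

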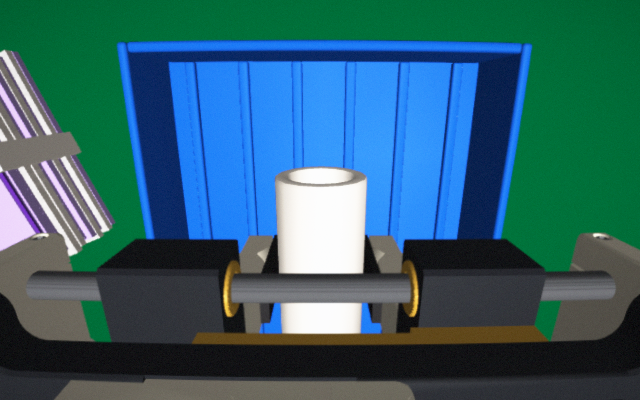

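Emit:
apply_moves([
  {"tx": 0,"ty": 0.003,"tz": 0.0003,"turn": 0,"gripper": 0.03},
  {"tx": 0,"ty": 0.0045,"tz": 0.0003,"turn": 0,"gripper": 0.03},
  {"tx": 0,"ty": 0.0055,"tz": 0.0003,"turn": 0,"gripper": 0.03},
  {"tx": 0,"ty": 0.0055,"tz": 0.0003,"turn": 0,"gripper": 0.03},
], newtons=15)

```text
time_s: 19.2
tcp_pos: [0.4507, -0.3675, 0.0292]
eef_rot: [-90.0, 0.0, 88.5]
contact_force: [-0.8, 1.3, 4.8]
gripper_width: 0.0415
```

Contact is 4.8 N, so the core is down. I'll open gently to 64 mm, rise straight up and look.

Emit:
apply_moves([
  {"tx": 0,"ty": 0,"tz": 0,"turn": 0,"gripper": 0.044},
  {"tx": 0,"ty": 0,"tz": 0,"turn": 0,"gripper": 0.05},
  {"tx": 0,"ty": 0,"tz": 0,"turn": 0,"gripper": 0.057},
  {"tx": 0,"ty": 0,"tz": 0,"turn": 0,"gripper": 0.064},
  {"tx": 0,"ty": 0,"tz": 0,"turn": 0,"gripper": 0.064},
])

```text
time_s: 19.7
tcp_pos: [0.4507, -0.3674, 0.0285]
eef_rot: [-90.0, -0.0, 88.5]
contact_force: [-0.6, -0.0, -0.7]
gripper_width: 0.0626
```

Emit:
apply_moves([
  {"tx": 0,"ty": 0,"tz": 0,"turn": 0,"gripper": 0.064},
  {"tx": 0,"ty": -0.02,"tz": 0,"turn": 0,"gripper": 0.064},
  {"tx": 0,"ty": -0.06,"tz": 0,"turn": 0,"gripper": 0.064},
  {"tx": 0,"ty": -0.11,"tz": 0,"turn": 0,"gripper": 0.064},
  {"tx": 0,"ty": -0.15,"tz": 0,"turn": 0,"gripper": 0.064},
])

```text
time_s: 20.2
tcp_pos: [0.4508, -0.3676, 0.1812]
eef_rot: [-90.1, 0.0, 88.5]
contact_force: [2.1, -0.8, -0.4]
gripper_width: 0.0641
```

Emit:
apply_moves([
  {"tx": 0.05,"ty": -0.03,"tz": 0,"turn": 0,"gripper": 0.064},
  {"tx": 0.08,"ty": -0.05,"tz": 0,"turn": 0,"gripper": 0.064},
  {"tx": 0.08,"ty": -0.05,"tz": 0,"turn": 0,"gripper": 0.064},
])

```text
time_s: 20.5
tcp_pos: [0.4542, -0.2853, 0.2328]
eef_rot: [-90.4, 0.1, 88.7]
contact_force: [1.1, -0.5, 0.4]
gripper_width: 0.0638
```

```bash
python3 - <<'E'
from h import *
st=r.get_state();c=cam("wrist",st);p,d=capture("wrist");print(st['tcp_pos'],st['contact_force'],st['gripper_width'])
cv2.imwrite("pics/w19.png",p[:,:,::-1]);P=cloud(c,d)
g=cv2.cvtColor(cv2.imread("pics/w19.png"),cv2.COLOR_BGR2HSV)
w=(g[:,:,1]<60)&(g[:,:,2]>120)&(P[:,:,2]>.03)&(P[:,:,2]<.055)&(abs(P[:,:,0]-.45)<.06)&(abs(P[:,:,1]+.365)<.08)
q=P[w];print(w.sum(),q.min(0),q.max(0),np.percentile(q[:,2],95),cv2.minAreaRect((q[:,:2]*1000).astype(np.float32)))
for n in("scene","top"):
    im,_=capture(n);cv2.imwrite(f"pics/{n}19.png",im[:,:,::-1])
E
```

```text
[ 0.45423678 -0.28531192  0.23279022] [ 1.10521353 -0.5449053   0.38131187] 0.06380824614488244
3814 [ 0.4300868  -0.4107912   0.03020351] [ 0.47193097 -0.32087192  0.049213  ] 0.047487866909121546 ((450.3302001953125, -365.88238525390625), (89.75357055664062, 40.16709518432617), 87.85608673095703)
```

View pics/w19.png

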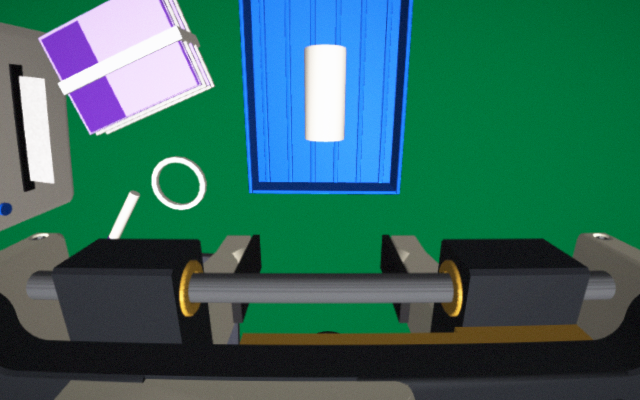

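View pics/scene19.png

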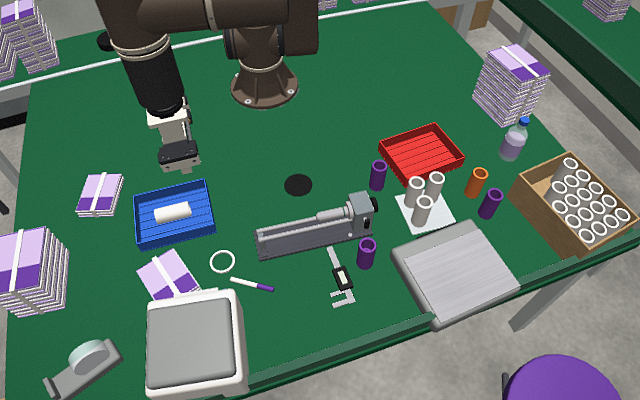

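View pics/top19.png

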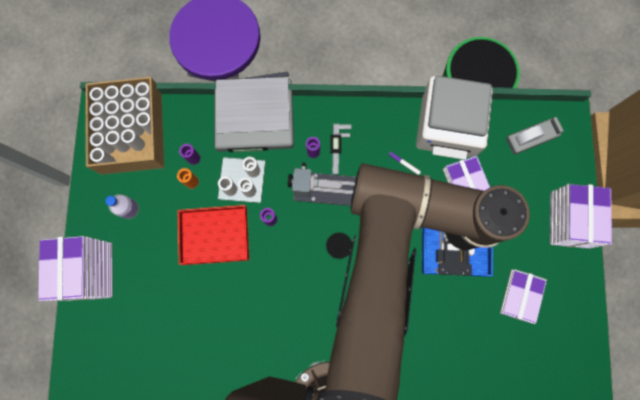

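The core lies flat along the ribs in the blue tray, at wrist (325,93), with its top at z ≈ 0.047 and its centre at (0.450, -0.366). Nothing else has moved and the gripper is clear, so I'm handing in.

```bash
python3 -c "
from plant import r
print(r.close_job())"
```

```text
the job is handed in; nothing more can be done
None
```

The core from the rubber pad **passed**, and it now lies flat along the ribs in the blue tray. I handed the job in at about 20.7 s.

- **Laying it down:** I tipped the core over on the pad in a light grip, gripped it again at its middle and laid it on the two rods. I then let go of it completely; the jaws were open around it but I did not raise them.
- **Gauge test:** I took hold again and slid it on at 8 N grip. It did not stop half-way. It met the flange at about 6 N, with its centre about 36 mm past the pin tip (35 mm expected), and had not slipped in the jaws.
- **Last checks:** The core sits within about 1 mm of the blue tray's centre line. Its top reads z ≈ 47 mm, where fully settled between the ribs is 47 mm. The bystanders, look-alikes and waiting cores look unmoved in the camera views, and the gripper touches nothing.
- **What went wrong on the way:** The first try at tipping only lifted and dragged the core about 24 mm, so I moved it back and pressed it into the rubber. After that it stopped about 9° short of flat, so I let its raised end drop about 15 mm between the fingers before gripping it again. The highest wrist force I read was about 6.5 N.

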